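# Fold out the press hook and hang up the sanding block

### The arm

A 6-joint arm with a two-finger parallel gripper is mounted at the origin on the work surface. World frame = base frame: x ahead of the robot, y to its left, z up, the work surface at z = 0. Lengths are in m, angles in degrees, forces in N, time in s.
With the tool pointing down it reaches from about 0.25 to 0.725 m from the base axis. Payload 9.7 kg.
Tool frame: the origin (TCP) lies at the very end of the fingers, on their centre line; the grasp point (between the pads) lies 19 mm behind it (bot.grip_point_offset is the z of the grasp point in the tool frame, in m); z points along the fingers, x is the direction in which the jaws open and shut, and the axes are right-handed (so a half turn about z gives the same grasp; the last joint's range is limited). The gripper opens to 85 mm and grips with 20 to 120 N. Pads are 22 mm wide; open, the fingers measure 114 mm over their backs; the gripper's body (76 mm by 85 mm) begins 54 mm behind the grasp point. The pads swing forward as they close: fully open they stand 13 mm farther back than shut.
Start: joints at [77.12, 4.979, 10.078, 95.1, 0, 90], TCP at [0.123, 0.536, 0.197] pointing down, gripper open.
Joint ranges: [-179.16, 179.16], [-48.56, 103.87], [-65.8, 70.77], [-126.05, 130.52], [-82.76, 87.17], [-180, 180]. Speed limits (degrees/s): [127.2, 127.2, 147.25, 180, 180, 180].

### API

Orientations are given as [roll, pitch, yaw] about the fixed x, y, z axes, in that order (R = Rz(yaw) Ry(pitch) Rx(roll)).
In Python, from workcell import get_obs, viewer, job_done, bot gives the robot as it stands.
- The arm moves only by the shell command python3 -m handwheel 'ROWS' [FORCE]. ROWS is JSON, a list of rows, each a list of 5 numbers: the closure, from 0 (fully open) to 1 (shut), then the shift along the world's x, y, z in m, then the turn about the world's z in degrees. A call has 1 to 5 rows; each row is the pose to reach, as a shift and turn from the pose measured when the call began; what a row does not reach only later rows make up. A row lasts 1/10 s, in which the tool goes at most 50 mm and 8.59 degrees, less where a joint would pass 70% of its speed; a pose out of reach is approached as far as the arm can. A call with a gripper value outside its range is refused whole. The fingers move at their own pace and stop on an object; FORCE is the grip in N (left out, the last holds). Time passes only in rows, so rows that repeat a pose let the fingers close. It gives the time, the measured TCP pose, the force and the opening at its end, in the units of the state.
- get_obs(): the state, without advancing time (a new reading comes with each control period).
- viewer.camera(name): name is "side" or "top"; returns a dict with "color" (400x640x3 uint8, blue, green, red), "K" (3x3 intrinsics, pixels), "dist_coeffs" ([k1, k2, p1, p2, k3] as OpenCV has them; the pictures are not rectified), "origin" and "orientation" of the camera in the world. Camera axes: x right, y down, z forward; pixel columns grow to the right and rows downward; lengths in m; the calibration is good to about 2 mm. A picture is of the moment at which its call begins. There is no depth.
- job_done(): hands the job in, once; it reports no verdict.
The state is a dict: "time": time; "q": joint angles; "qd": joint speeds; "joint_efforts": joint torques, N m; "ee_pos": TCP position; "tcp_rot": TCP orientation; "wrist_force": force on the tool from outside, world axes, zero at the start; "torque": the same for the moment, N m; "opening": finger opening in m.
Only numpy, scipy, OpenCV 4.12 (cv2) and the standard library are available. Lean on these libraries where they do the work, as an engineer would, in place of code of your own. Each camera call takes 0.05 s, during which the arm holds its last target.

### The job

Fold the red-knobbed hook on the side of the green press all the way out, then hang the aluminium sanding block on it by its steel stirrup, so that it hangs freely, at most swaying slightly, with the hook's arm through the stirrup. Do not drop the block, and leave the other things on the cart where they stand.

Things in the scene. Friction and masses are not known exactly. Their poses are not given: they have to be found in the camera images.
- press: Green hand press fixed to the cart, 0.49 m tall. Origin under its column (60 mm in x, 70 mm in y). On the flank facing its own -x, at y = 0, a dark bracket 18 mm wide stands out 35 mm (x -0.030 to -0.065, z 0.15 to 0.30) and carries the folding hook, which swings in the press's x-z plane and opens towards its -x. Ram and throat are on the +y side.
- press_lever (a point): Point on the axis of the press's long steel lever, 18 mm thick, that runs along the press's y above the hook, 100 mm out (-x) and 435 mm up; a hub behind it joins it to the press. It leaves no room for an upright gripper over the hook: come in tilted 30 to 45 degrees, fingers pointing down and towards the flank, hand leaning out to the press's -x.
- peg_hinge (a point): The hook's hinge axis (horizontal, along the press's y), 81 mm out from the press's origin towards its -x and 170 mm above the cart top. Orientation as the press.
- peg_knob (a point): Centre of the red knob at the end of the hook's arm, 100 mm from the hinge: a cylinder 28 mm across and 28 mm wide, axis parallel to the hinge; pinched on its flat ends (fingers closing along the press's y) it turns between the fingers as the arm swings. Arm: flat bar 14 mm wide, 8 mm thick. Axes: z from hinge to knob, y along the hinge, x square to both (up when the hook is out).
- peg (a joint): Hook angle: 0 = folded, arm upright against its bracket, knob straight above the hinge; grows as the knob swings out and down; 1.47 = fully out at its stop, arm 6 degrees above level. Starts between 0 and 0.25. A friction hinge: it stays where it is left, 1 to 2 N at the knob moves it, and its stop carries the block.
- block: Sanding block standing on the cart, about 0.4 kg. Origin under its centre. Aluminium body 44 (x) x 130 (y) x 23 mm tall; over it, in the y-z plane, a steel stirrup with an opening 76 mm wide (y) and 70 mm tall (23 to 93 mm up), through which the hook passes along x, either way round. The stirrup's top bar is 10 mm (x) by 8 mm tall.
- block_grip (a point): Centre of the cork grip on the middle of the stirrup's top bar, 120 mm above the block's underside. Grip 34 mm (x) x 32 mm (y) x 38 mm tall, faces square to the block's axes (same axes here). Held by its y faces, the fingers keep clear of the stirrup's opening and may be tilted along x.
- block_bar (a point): Middle of the underside of the stirrup's top bar, 93 mm above the block's underside, 27 mm below the grip's centre; axes of the block. This is what rests on the hook's arm.
- capstan: brass capstan model, 72 mm across, 76 mm tall; origin under its centre. Not part of the job.
- jar: green glass jar with a cork stopper, 72 mm across, about 100 mm tall; origin under its centre. Not part of the job.
- cannon0: black cannon barrel 126 mm long on a pale wooden cradle 90 x 50 mm, 62 mm tall over all; origin under the cradle's centre, barrel along x (it reaches 63 mm either way). Not part of the job.
- cannon1: the other black cannon barrel on its cradle, same sizes. Not part of the job.
- tray: empty wooden tray, 110 (x) x 160 (y) x 30 mm; origin under its centre. Not part of the job.
- glue: white glue bottle with an orange cap, 52 mm across, 130 mm tall; origin under its centre. Not part of the job.
Things that resemble listed ones, but are neither listed nor needed, are in the scene too. What is shaped like the block but blue or purple is not meant.

How it is judged:
By the outcome, as a careful person would: the job done as asked, in the order asked, and still so for the second after the job is handed in, with the robot touching nothing.
It also fails if it takes over 64 s, if anything falls off the work surface, if the arm or the gripper's body presses on something with over 40 N, if the wrist force passes 120 N, or if a joint passes its speed limit or range.

## Working session

There is one attempt and no reset: what is moved stays moved. The work goes in short steps, Python scripts to look and compute and a shell command to move; the robot and the scene stay as the last step left them, time stands still between calls to the robot, and variables do not carry over. Pictures are saved under pics/ and viewed, and the job is handed in when it is done.

```bash
ls; mkdir -p pics; python3 - <<'E'
from workcell import get_obs, viewer, bot
import cv2
print(get_obs(), bot.grip_point_offset)
for n in("side","top"):
    c=viewer.camera(n); cv2.imwrite(f"pics/{n}0.png",c["color"]); print(n,c["K"],c["dist_coeffs"],c["origin"],c["orientation"])
E
```

```text
pics
{'time': 0.0, 'q': array([ 7.71208239e+01,  5.01255385e+00,  1.00342323e+01,  9.51018058e+01,
       -1.13843519e-04,  9.00014819e+01]), 'qd': array([-0.02771176, -0.01360347,  0.04143156,  0.03691178,  0.00627916,
       -0.03193951]), 'joint_efforts': array([ 2.11772473e-03, -5.20382309e+01,  4.64808798e+01,  1.59733160e-02,
        1.73679173e-04,  6.67503983e-06]), 'ee_pos': array([0.122528  , 0.5358774 , 0.19676719]), 'tcp_rot': array([1.79999884e+02, 8.01274128e-02, 7.71193420e+01]), 'wrist_force': array([ 0.48069983, -1.29775233, -0.3417383 ]), 'torque': array([-0.02660306,  0.02529856,  0.00946079]), 'opening': 0.08527844601433414} -0.0187
side [[396.7705095    0.         316.36607982]
 [  0.         396.7705095  196.94264622]
 [  0.           0.           1.        ]] [-0.07403655  0.          0.          0.          0.        ] [-0.11848065 -0.64292406  1.00944647] [-1.29023271e+02 -9.06408782e-02 -4.01470217e+01]
top [[407.58650272   0.         315.57488973]
 [  0.         407.58650272 202.29731905]
 [  0.           0.           1.        ]] [-0.01792339  0.          0.          0.          0.        ] [0.34362256 0.0438179  1.40155073] [-173.09058141    0.39252716  -91.26517435]
```

View pics/side0.png

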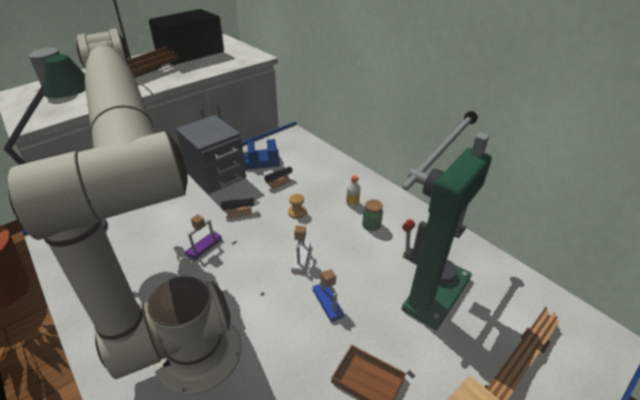

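View pics/top0.png

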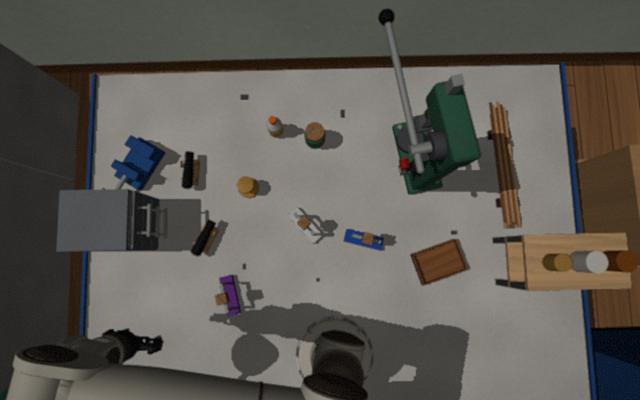

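The side view shows the press at about (440,250) with the red knob at (408,226). There are three blocks of the same shape: purple at (203,243), blue at (328,298) and bare metal at (302,250). In the top view they are at (230,295), (364,240) and (305,224). The bare metal one fits "aluminium", so I'll enlarge it to confirm.

```bash
python3 - <<'E'
import cv2,numpy as np
s=cv2.imread("pics/side0.png");t=cv2.imread("pics/top0.png")
def z(im,x,y,w,h,k): return cv2.resize(im[y:y+h,x:x+w],None,fx=k,fy=k,interpolation=cv2.INTER_CUBIC)
a=z(s,270,215,80,80,5);b=z(t,270,190,80,80,5)
cv2.imwrite("pics/blk.png",np.hstack([a,b]))
a=z(s,390,100,120,230,2.5);b=z(t,370,60,120,145,3.3)
h=min(a.shape[0],b.shape[0]);cv2.imwrite("pics/press.png",np.hstack([a[:h],b[:h]]))
cv2.imwrite("pics/pk.png",z(s,390,205,60,70,8))
E
```

```text
(no output)
```

View pics/blk.png

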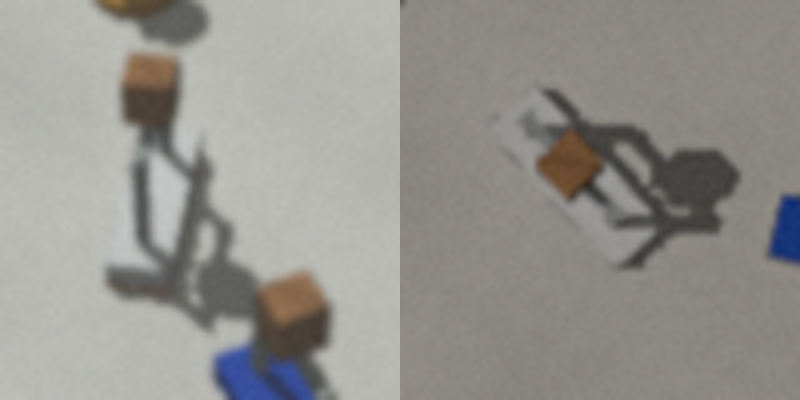

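View pics/press.png

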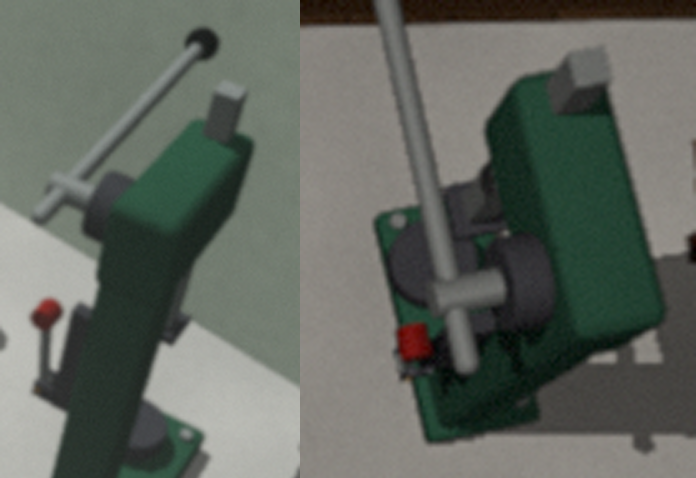

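View pics/pk.png

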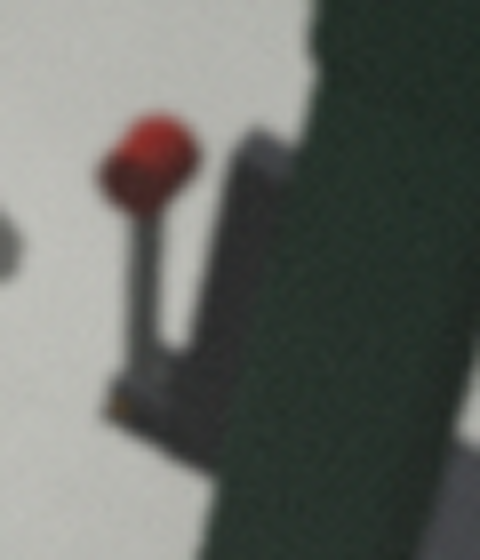

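The crop confirms it: the bare aluminium body with a steel stirrup is the target at side (302,250), top (305,224). Next I'll measure the scene and see what `bot` and the mover offer, because a turn about z alone gives no tilt.

```bash
cat > h.py <<'E'
import cv2,numpy as np
from scipy.spatial.transform import Rotation as R
from workcell import get_obs, viewer, bot
def ray(c,uv):
    p=cv2.undistortPoints(np.array([[uv]],float),c["K"],np.array(c["dist_coeffs"]))[0,0]
    d=R.from_euler('xyz',c["orientation"],degrees=True).apply([p[0],p[1],1]); return np.array(c["origin"]),d/np.linalg.norm(d)
def plane(c,uv,z):
    o,d=ray(c,uv); return o+d*(z-o[2])/d[2]
def tri(c1,u1,c2,u2):
    o1,d1=ray(c1,u1);o2,d2=ray(c2,u2)
    A=np.array([d1,-d2]).T; s=np.linalg.lstsq(A,o2-o1,rcond=None)[0]
    a=o1+s[0]*d1;b=o2+s[1]*d2; return (a+b)/2,np.linalg.norm(a-b)
def proj(c,P):
    Rm=R.from_euler('xyz',c["orientation"],degrees=True).as_matrix().T
    rv=cv2.Rodrigues(Rm)[0]; t=-Rm@np.array(c["origin"])
    return cv2.projectPoints(np.array(P,float).reshape(-1,3),rv,t,c["K"],np.array(c["dist_coeffs"]))[0].reshape(-1,2)
def blobs(im,mask,box,amin=15):
    x,y,w,h=box;m=np.zeros(im.shape[:2],np.uint8);m[y:y+h,x:x+w]=mask[y:y+h,x:x+w]
    n,l,s,c=cv2.connectedComponentsWithStats(m); return [(tuple(np.round(c[i],1)),s[i].tolist()) for i in range(1,n) if s[i][4]>=amin]
def zoom(im,x,y,w,h,k): return cv2.resize(im[y:y+h,x:x+w],None,fx=k,fy=k,interpolation=cv2.INTER_CUBIC)
E
python3 -m handwheel --help 2>&1 | head -20
python3 - <<'E'
from h import *
print([a for a in dir(bot) if a[0]!='_'])
s=viewer.camera("side");t=viewer.camera("top")
def red(c):
    h=cv2.cvtColor(c["color"],cv2.COLOR_BGR2HSV); return cv2.inRange(h,(0,150,60),(6,255,255))|cv2.inRange(h,(172,150,60),(180,255,255))
rs=blobs(s["color"],red(s),(390,205,60,60));rt=blobs(t["color"],red(t),(380,140,50,50));print(rs,rt)
print("knob",tri(s,rs[0][0],t,rt[0][0]))
def cork(c):
    h=cv2.cvtColor(c["color"],cv2.COLOR_BGR2HSV); return cv2.inRange(h,(3,70,40),(18,255,255))
cs=blobs(s["color"],cork(s),(285,220,30,25));ct=blobs(t["color"],cork(t),(290,205,30,30));print(cs,ct)
print("cork",tri(s,cs[0][0],t,ct[0][0]))
# lever axis edges (top view) at z=.435
g=cv2.cvtColor(t["color"],cv2.COLOR_BGR2GRAY)
pts=[]
for v in (35,50,65,80,95,110,125,138):
    x0=388+ (v-15)*(30/135.)
    row=cv2.GaussianBlur(g,(3,3),0)[v,:].astype(float);a=int(x0)-12
    gr=np.diff(row[a:a+26]);print(v,[int(k) for k in row[a:a+26]])
E
```

```text
invalid input: not JSON, or not a number
['PlanningError', 'grip_point_offset']
[((np.float64(409.0), np.float64(222.9)), [406, 221, 7, 5, 26])] [((np.float64(403.9), np.float64(163.0)), [400, 158, 9, 11, 84])]
knob (array([ 0.58523345, -0.20180531,  0.27794837]), np.float64(0.000382371260670883))
[((np.float64(299.4), np.float64(231.5)), [295, 226, 10, 13, 101])] [((np.float64(303.6), np.float64(222.3)), [298, 216, 12, 14, 108])]
cork (array([0.43386651, 0.08966819, 0.12490951]), np.float64(0.005527869441047905))
35 [81, 80, 80, 80, 80, 78, 78, 85, 97, 107, 109, 104, 92, 79, 72, 76, 80, 81, 81, 80, 80, 79, 79, 79, 78, 78]
50 [80, 80, 80, 79, 78, 78, 79, 83, 93, 105, 111, 108, 97, 84, 74, 74, 78, 79, 79, 79, 78, 79, 79, 79, 79, 79]
65 [33, 31, 31, 32, 33, 41, 60, 84, 101, 110, 111, 103, 89, 68, 44, 31, 31, 33, 34, 32, 31, 31, 32, 32, 32, 33]
80 [131, 131, 131, 130, 130, 127, 114, 99, 99, 109, 113, 107, 95, 88, 98, 120, 132, 132, 132, 132, 131, 131, 132, 132, 132, 132]
95 [132, 132, 133, 133, 133, 131, 120, 102, 97, 106, 113, 110, 100, 90, 98, 120, 135, 137, 136, 136, 135, 136, 136, 136, 136, 137]
110 [132, 132, 132, 133, 132, 123, 106, 97, 102, 111, 113, 105, 92, 89, 105, 127, 137, 137, 137, 137, 138, 138, 138, 139, 139, 139]
125 [92, 79, 63, 56, 55, 57, 64, 80, 99, 112, 116, 110, 97, 78, 57, 46, 48, 51, 52, 54, 57, 56, 51, 44, 40, 39]
138 [52, 53, 52, 51, 52, 53, 62, 81, 100, 112, 116, 109, 96, 77, 59, 52, 53, 53, 53, 50, 40, 29, 25, 27, 28, 29]
```

```bash
python3 - <<'E'
from h import *
s=viewer.camera("side");t=viewer.camera("top")
def red(c,v):
    h=cv2.cvtColor(c["color"],cv2.COLOR_BGR2HSV); return cv2.inRange(h,(0,120,v),(8,255,255))|cv2.inRange(h,(168,120,v),(180,255,255))
rs=blobs(s["color"],red(s,30),(395,212,30,25));rt=blobs(t["color"],red(t,30),(392,148,30,30));print(rs,rt)
K,e=tri(s,rs[0][0],t,rt[0][0]);print("knob",K,e)
P=[plane(t,(u,v),.435)for u,v in((390.4,35),(400.5,80),(403.6,95),(407.2,110),(413.3,138))]
P=np.array(P)[:,:2];vx,vy,x0,y0=cv2.fitLine(P.astype(np.float32),cv2.DIST_L2,0,.01,.01).ravel()
if vx<0: vx,vy=-vx,-vy
Y=np.array([vx,vy]);ang=np.degrees(np.arctan2(vy,vx));yaw=ang-90
X=np.array([np.cos(np.radians(yaw)),np.sin(np.radians(yaw))])
print("lever dir",ang,"press yaw",yaw,"resid",[(round(float((p-[x0,y0])@X)*1000,1)) for p in P])
lx=np.array([x0,y0])@X # coordinate along X of lever
print("knob out rel lever (x)",(K[:2]@X-lx), "-> out from origin",.1-(K[:2]@X-lx))
# block body edges
im=zoom(t["color"],285,200,50,50,12);cv2.imwrite("pics/blk2.png",im)
im=zoom(t["color"],385,135,60,60,10);cv2.imwrite("pics/pk2.png",im)
E
```

```text
[((np.float64(408.9), np.float64(223.5)), [405, 220, 9, 8, 50])] [((np.float64(404.1), np.float64(163.3)), [399, 158, 11, 12, 98])]
knob [ 0.58451439 -0.20249296  0.27668256] 0.0006921811959052393
lever dir 9.216533 press yaw -80.78347 resid [0.0, 0.2, -0.4, 0.2, -0.0]
knob out rel lever (x) 0.0042717234568784845 -> out from origin 0.09572827654312152
```

View pics/blk2.png

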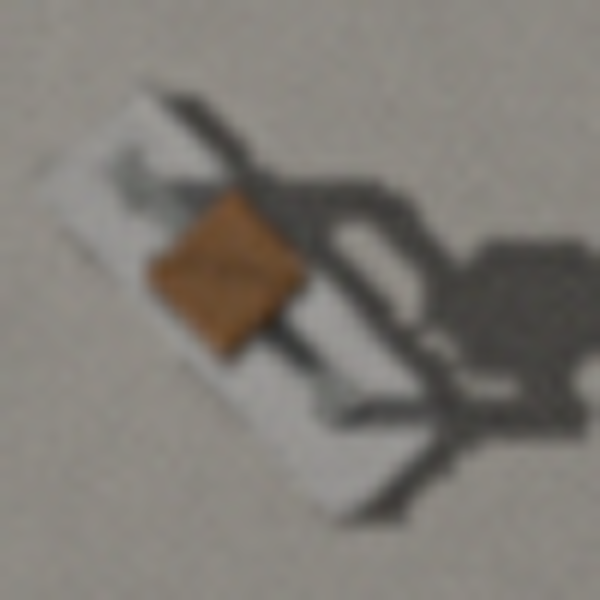

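View pics/pk2.png

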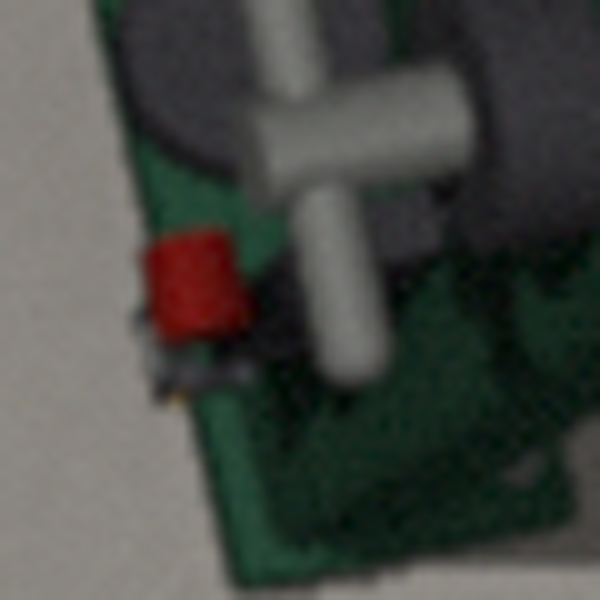

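```bash
python3 - <<'E'
from h import *
s=viewer.camera("side");t=viewer.camera("top")
def px(x0,y0,k,X,Y): return (x0+(X+.5)/k-.5,y0+(Y+.5)/k-.5)
ks=px(390,205,8,150,163);kt=px(385,135,10,198,284)
K,e=tri(s,ks,t,kt);print("knob",K,e)
H,e=tri(s,px(390,205,8,119,405),t,px(385,135,10,178,398));print("hinge bolt",H,e)
yaw=np.radians(-80.78);X=np.array([np.cos(yaw),np.sin(yaw)]);Y=np.array([-X[1],X[0]])
d=K[:2]-H[:2];print("knob-hinge in press x,y",d@X,d@Y,K[2]-H[2])
# body
C=[plane(t,px(285,200,12,a,b),.023) for a,b in((150,88),(38,185),(435,425),(345,520))]
C=np.array(C)[:,:2];print(C, C.mean(0))
d=(C[0]+C[1]-C[2]-C[3])/2;print("len",np.linalg.norm(d),"y axis ang",np.degrees(np.arctan2(d[1],d[0])), "wid",np.linalg.norm(C[0]-C[1]),np.linalg.norm(C[2]-C[3]))
# cork top corners at .139
Q=np.array([plane(t,px(285,200,12,a,b),.139) for a,b in((235,190),(150,270),(228,358),(308,268))])[:,:2]
print(Q.mean(0));
for i in range(4):
  v=Q[(i+1)%4]-Q[i];print(np.linalg.norm(v),np.degrees(np.arctan2(v[1],v[0])))
# plate left edge in pk2: (100,0)->(240,585) : at unknown z ~ .02
for z in(.015,.03):
  a=plane(t,px(385,135,10,160,210),z);b=plane(t,px(385,135,10,237,585),z);v=(a-b);print("plate edge ang",np.degrees(np.arctan2(v[1],v[0])))
E
```

```text
knob [ 0.58518274 -0.20307386  0.27181927] 0.004217846864816641
hinge bolt [ 0.57197595 -0.21782349  0.17209442] 0.0022908047769210948
knob-hinge in press x,y -0.012443006910924436 0.015399433877285904 0.09972485746053411
[[0.49660152 0.11298304]
 [0.46971192 0.14514602]
 [0.39945388 0.0344235 ]
 [0.37342581 0.06029648]] [0.43479828 0.08821226]
len 0.1266087942680329 y axis ang 40.190473960008624 wid 0.04192264649042109 0.036699747628199414
[0.43555263 0.087205  ]
0.030181235332507016 132.16392512971558
0.03046151246940777 -139.58355826635838
0.031068966108362284 -42.81887402044725
0.027730678178728943 41.83287975547979
plate edge ang 8.683392150160893
plate edge ang 8.683392150160886
```

Measurements:
- Press yaw is about -81°.
- The knob is at (0.585,-0.203,0.27), with the hook angle near 0.13.
- The block is at (0.435,0.088), with its y axis at about 40.5°.

I need a tilted tool, so I'll first lift and turn the jaws tangential. Then I'll see how the arm behaves at the edge of its reach.

```bash
python3 -m handwheel '[[0,0,0,0.05,8],[0,0,0,0.1,16],[0,0,0,0.15,24],[0,0,0,0.2,32],[0,0,0,0.2,40]]'; python3 -m handwheel '[[0,0,0,0.05,8],[0,0,0,0.1,16],[0,0,0,0.15,24],[0,0,0,0.2,32],[0,0,0,0.2,40]]'; python3 -c "
from workcell import get_obs
o=get_obs();print(o['q'].round(1),o['tcp_rot'].round(1),o['ee_pos'].round(3),o['time'])"
```

```text
time: 0.9
ee_pos: [0.1226, 0.5363, 0.4022]
tcp_rot: [179.7, -0.3, 116.4]
wrist_force: [-0.8, -1.4, -0.4]
opening: 0.0854
time: 1.4
ee_pos: [0.1232, 0.5409, 0.4791]
tcp_rot: [174.7, -1.7, 153.4]
wrist_force: [-0.2, -0.6, 0.6]
opening: 0.0856
[ 77.   24.7  70.8 130.5   0.4  13.7] [174.7  -1.7 153.4] [0.123 0.541 0.479] 1.4
```

At the limit the arm starts giving up orientation: the roll is now 174.7. The tilt therefore builds up outward, and later calls keep it. I'll carry on in that direction.

```bash
python3 -m handwheel '[[0,0,0,0.05,7],[0,0,0,0.1,14],[0,0,0,0.1,14]]'; python3 -c "
from workcell import get_obs
o=get_obs();print(o['q'].round(1),o['tcp_rot'].round(1),o['ee_pos'].round(3),o['time'])"
```

```text
time: 1.7
ee_pos: [0.1181, 0.5244, 0.5074]
tcp_rot: [171.5, -1.6, 167.5]
wrist_force: [0.6, 0.1, -0.6]
opening: 0.0854
[ 76.2  21.8  70.7 130.5   1.8  -1. ] [171.5  -1.6 167.5] [0.118 0.524 0.507] 1.7
```

```bash
python3 -m handwheel '[[0,0,0,0.05,0],[0,0,0,0.1,0],[0,0,0,0.15,0],[0,0,0,0.15,0]]';python3 -m handwheel '[[0,0,0,0.05,0],[0,0,0,0.1,0],[0,0,0,0.15,0],[0,0,0,0.15,0]]'; python3 -c "
from workcell import get_obs
o=get_obs();print(o['q'].round(1),o['tcp_rot'].round(1),o['ee_pos'].round(3),o['time'])"
```

```text
time: 2.1
ee_pos: [0.1116, 0.5056, 0.5364]
tcp_rot: [168.3, -1.6, 167.4]
wrist_force: [-0.2, -0.1, 0.0]
opening: 0.0852
time: 2.5
ee_pos: [0.1052, 0.4863, 0.5627]
tcp_rot: [165.4, -1.6, 167.4]
wrist_force: [-0.0, 0.4, 0.2]
opening: 0.0855
[ 76.7  15.6  70.7 130.5   1.8  -0.3] [165.4  -1.6 167.4] [0.105 0.486 0.563] 2.5
```

Tilt is at 14.6°. A larger demand should build it faster.

```bash
python3 -m handwheel '[[0,0,0,0.3,0],[0,0,0,0.5,0],[0,0,0,0.5,0],[0,0,0,0.5,0],[0,0,0,0.5,0]]'; python3 -c "
from workcell import get_obs
o=get_obs();print(o['q'].round(1),o['tcp_rot'].round(1),o['ee_pos'].round(3),o['time'])"
```

```text
time: 3.0
ee_pos: [0.0964, 0.4641, 0.5901]
tcp_rot: [162.1, -1.7, 167.4]
wrist_force: [-0.1, -0.2, 1.0]
opening: 0.0857
[ 77.2  12.4  70.7 130.5   1.6   0.3] [162.1  -1.7 167.4] [0.096 0.464 0.59 ] 3.0
```

```bash
python3 -m handwheel '[[0,0,0,0.3,0],[0,0,0,0.5,0],[0,0,0,0.5,0],[0,0,0,0.5,0],[0,0,0,0.5,0]]'; python3 -m handwheel '[[0,0,0,0.3,0],[0,0,0,0.5,0],[0,0,0,0.5,0],[0,0,0,0.5,0],[0,0,0,0.5,0]]'; python3 -m handwheel '[[0,0,0,0.3,0],[0,0,0,0.5,0],[0,0,0,0.5,0],[0,0,0,0.5,0],[0,0,0,0.5,0]]';python3 -c "
from workcell import get_obs
o=get_obs();print(o['q'].round(1),o['tcp_rot'].round(1),o['ee_pos'].round(3),o['time'])"
```

```text
time: 3.5
ee_pos: [0.0882, 0.4417, 0.6147]
tcp_rot: [159.1, -1.7, 167.4]
wrist_force: [0.8, 0.4, -0.3]
opening: 0.0851
time: 4.0
ee_pos: [0.0807, 0.4195, 0.6366]
tcp_rot: [156.3, -1.8, 167.4]
wrist_force: [0.4, 0.0, -0.0]
opening: 0.0854
time: 4.5
ee_pos: [0.0739, 0.3978, 0.6559]
tcp_rot: [153.6, -1.9, 167.5]
wrist_force: [-1.1, -0.5, 0.3]
opening: 0.0854
[ 78.5   3.8  70.7 130.5   1.2   1.8] [153.6  -1.9 167.5] [0.074 0.398 0.656] 4.5
```

```bash
python3 -m handwheel '[[0,0,0,0.3,0],[0,0,0,0.5,0],[0,0,0,0.5,0],[0,0,0,0.5,0],[0,0,0,0.5,0]]'; python3 -m handwheel '[[0,0,0,0.3,0],[0,0,0,0.5,0],[0,0,0,0.5,0],[0,0,0,0.5,0],[0,0,0,0.5,0]]'; python3 -m handwheel '[[0,0,0,0.3,0],[0,0,0,0.5,0],[0,0,0,0.5,0],[0,0,0,0.5,0],[0,0,0,0.5,0]]';python3 -m handwheel '[[0,0,0,0.3,0],[0,0,0,0.5,0],[0,0,0,0.5,0],[0,0,0,0.5,0],[0,0,0,0.5,0]]';python3 -c "
from workcell import get_obs
o=get_obs();print(o['q'].round(1),o['tcp_rot'].round(1),o['ee_pos'].round(3),o['time'])"
```

```text
time: 5.0
ee_pos: [0.068, 0.3766, 0.673]
tcp_rot: [151.1, -1.9, 167.5]
wrist_force: [-0.1, 0.6, 0.1]
opening: 0.0855
time: 5.5
ee_pos: [0.0626, 0.3561, 0.688]
tcp_rot: [148.8, -2.0, 167.6]
wrist_force: [0.1, 0.6, 0.5]
opening: 0.0853
time: 6.0
ee_pos: [0.058, 0.3365, 0.7012]
tcp_rot: [146.7, -2.1, 167.6]
wrist_force: [-0.5, 0.1, 0.8]
opening: 0.0855
time: 6.5
ee_pos: [0.0539, 0.3177, 0.7129]
tcp_rot: [144.6, -2.2, 167.7]
wrist_force: [0.1, -0.0, -0.5]
opening: 0.0855
[ 79.8  -5.2  70.7 130.5   0.6   3. ] [144.6  -2.2 167.7] [0.054 0.318 0.713] 6.5
```

The tilt is now 35° in the radial direction. Next I'll swing round to the press, turning the yaw by -159° so the jaw axis lies along the press's y, at about 9°.

```bash
python3 -m handwheel '[[0,0.04,0,-0.03,-8],[0,0.08,0,-0.06,-16],[0,0.12,-0.01,-0.1,-24],[0,0.16,-0.02,-0.13,-32],[0,0.2,-0.02,-0.16,-40]]'; python3 -c "
from workcell import get_obs
o=get_obs();print(o['q'].round(1),o['tcp_rot'].round(1),o['ee_pos'].round(3),o['time'])"
```

```text
time: 7.0
ee_pos: [0.2187, 0.3002, 0.5803]
tcp_rot: [144.6, -2.3, 131.0]
wrist_force: [0.4, 0.9, 0.7]
opening: 0.0853
[ 63.3 -26.8  24.  106.8 -11.   19.7] [144.6  -2.3 131. ] [0.219 0.3   0.58 ] 7.0
```

```bash
python3 -m handwheel '[[0,0.04,-0.03,-0.02,-8],[0,0.07,-0.06,-0.03,-16],[0,0.11,-0.1,-0.05,-24],[0,0.15,-0.13,-0.06,-32],[0,0.18,-0.15,-0.08,-40]]'; python3 -m handwheel '[[0,0.02,-0.02,-0.01,-8],[0,0.04,-0.04,-0.03,-16],[0,0.06,-0.07,-0.04,-24],[0,0.07,-0.09,-0.05,-32],[0,0.08,-0.1,-0.05,-40]]';python3 -c "
from workcell import get_obs
o=get_obs();print(o['q'].round(1),o['tcp_rot'].round(1),o['ee_pos'].round(3),o['time'])"
```

```text
time: 7.5
ee_pos: [0.3987, 0.149, 0.5015]
tcp_rot: [144.5, -2.3, 90.6]
wrist_force: [-0.7, 1.3, 0.8]
opening: 0.0854
time: 8.0
ee_pos: [0.4787, 0.0473, 0.4502]
tcp_rot: [144.5, -2.3, 50.2]
wrist_force: [-0.1, 0.8, 0.8]
opening: 0.0855
[ 25.6 -16.1  12.8 100.5 -31.   60.9] [144.5  -2.3  50.2] [0.479 0.047 0.45 ] 8.0
```

```bash
python3 -m handwheel '[[0,0.02,-0.03,-0.01,-8],[0,0.04,-0.06,-0.02,-16],[0,0.06,-0.09,-0.03,-25],[0,0.08,-0.12,-0.05,-33],[0,0.09,-0.15,-0.07,-41]]'; python3 -m handwheel '[[0,0.007,-0.042,-0.028,0],[0,0.007,-0.042,-0.028,0]]'; python3 - <<'E'
from h import *
o=get_obs();print(o['q'].round(1),o['tcp_rot'].round(1),o['ee_pos'].round(4),o['time'])
Rm=R.from_euler('xyz',o['tcp_rot'],degrees=True).as_matrix();print(Rm.round(3))
s=viewer.camera("side");t=viewer.camera("top")
cv2.imwrite("pics/a1.png",np.hstack([zoom(s["color"],340,120,160,200,2.5),zoom(t["color"],340,60,160,200,2.5)]))
for c in(s,t): print(proj(c,o['ee_pos']))
E
```

```text
time: 8.5
ee_pos: [0.5701, -0.1036, 0.378]
tcp_rot: [144.5, -2.2, 8.9]
wrist_force: [0.6, -0.3, 0.2]
opening: 0.0853
time: 8.7
ee_pos: [0.5774, -0.1489, 0.3427]
tcp_rot: [144.5, -1.6, 8.7]
wrist_force: [-0.1, 0.2, -0.2]
opening: 0.0857
[  3.5   5.2  20.   99.5 -35.2  83.6] [144.5  -1.6   8.7] [ 0.5774 -0.1489  0.3427] 8.7
[[ 0.988  0.107  0.11 ]
 [ 0.151 -0.807 -0.571]
 [ 0.027  0.58  -0.814]]
[[395.45445756 196.18764767]]
[[389.11143198 161.13438159]]
```

View pics/a1.png

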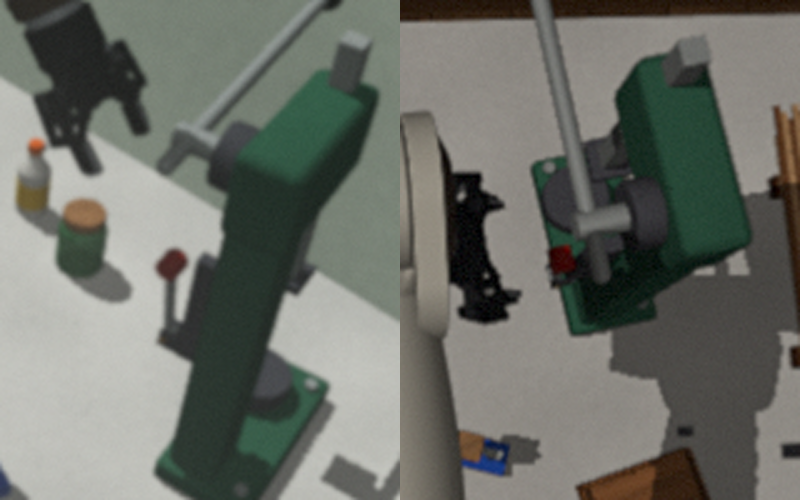

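The knob lies straight ahead between the open fingers. In the side view it is at crop (172,262), with the gripper up and to its left. I'll move in and pinch it.

```bash
python3 -m handwheel '[[0,0.003,-0.02,-0.027,0],[0,0.005,-0.036,-0.05,0],[0,0.008,-0.052,-0.07,0],[0,0.01,-0.065,-0.088,0],[0,0.01,-0.065,-0.088,0]]' 25; python3 - <<'E'
from h import *
o=get_obs();print(o['q'].round(1),o['tcp_rot'].round(1),o['ee_pos'].round(4),o['time'])
s=viewer.camera("side");t=viewer.camera("top")
cv2.imwrite("pics/a2.png",np.hstack([zoom(s["color"],380,170,80,100,5),zoom(t["color"],370,120,80,100,5)]))
E
```

```text
time: 9.3
ee_pos: [0.5861, -0.2114, 0.2591]
tcp_rot: [144.5, -1.9, 8.8]
wrist_force: [0.1, -0.0, 0.4]
opening: 0.0858
[ -3.1   1.5   6.4  84.7 -34.2  75.6] [144.5  -1.9   8.8] [ 0.5861 -0.2114  0.2591] 9.3
```

View pics/a2.png

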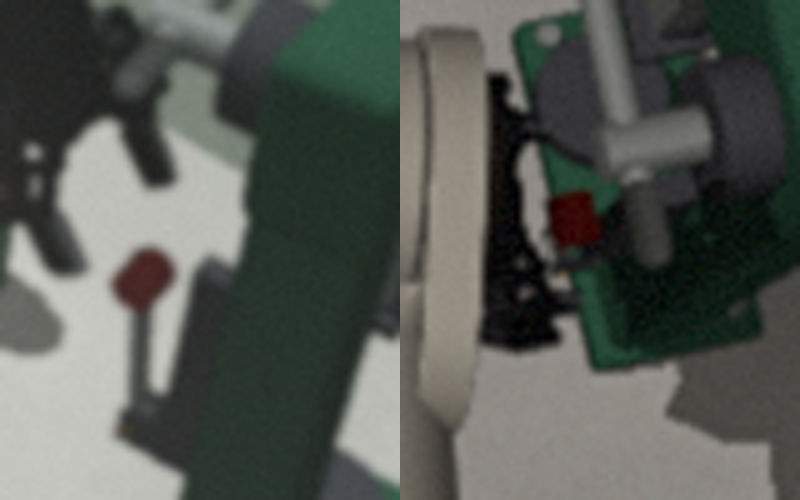

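```bash
python3 - <<'E'
from h import *
o=get_obs();Rm=R.from_euler('xyz',o['tcp_rot'],degrees=True).as_matrix();p=o['ee_pos']
s=viewer.camera("side");t=viewer.camera("top")
for n,P in(("tipA",p-.013*Rm[:,2]+.05*Rm[:,0]),("tipB",p-.013*Rm[:,2]-.05*Rm[:,0]),("tcp",p),("knob",np.array([.585,-.203,.27]))):
    a=proj(s,P)[0];b=proj(t,P)[0];print(n,((a-[380,170])*5).round(),((b-[370,120])*5).round()+[400,0])
h=cv2.cvtColor(t["color"],cv2.COLOR_BGR2HSV);
def red(c,v):
    h=cv2.cvtColor(c["color"],cv2.COLOR_BGR2HSV); return cv2.inRange(h,(0,90,v),(10,255,255))|cv2.inRange(h,(165,90,v),(180,255,255))
a=blobs(s["color"],red(s,20),(398,212,24,28));b=blobs(t["color"],red(t,20),(392,148,30,30));print(a,b,tri(s,a[0][0],t,b[0][0]))
E
```

```text
tipA [192. 225.] [553. 131.]
tipB [ 97. 324.] [587. 304.]
tcp [155. 293.] [579. 218.]
knob [145. 276.] [568. 219.]
[((np.float64(408.3), np.float64(225.3)), [404, 221, 10, 10, 69])] [((np.float64(404.4), np.float64(163.7)), [400, 158, 11, 12, 96])] (array([ 0.58355411, -0.20359474,  0.27164956]), np.float64(0.0029419086146357585))
```

The fingertips look about 10 px short of where I predict them, so I'll check that before closing.

```bash
python3 - <<'E'
from h import *
o=get_obs();Rm=R.from_euler('xyz',o['tcp_rot'],degrees=True).as_matrix();p=o['ee_pos'];print(p,o['time'],o['qd'].round(2))
s=viewer.camera("side");t=viewer.camera("top")
a=zoom(s["color"],380,150,80,100,5);b=zoom(t["color"],370,120,80,100,5)
for d in np.arange(0,.1,.01):
  for sg,col in((.05,(0,255,255)),(-.05,(255,255,0)),(0,(0,0,255))):
    P=p-d*Rm[:,2]+sg*Rm[:,0]
    u=(proj(s,P)[0]-[380,150])*5;v=(proj(t,P)[0]-[370,120])*5
    cv2.circle(a,tuple(int(k) for k in u),2,col,-1);cv2.circle(b,tuple(int(k) for k in v),2,col,-1)
cv2.imwrite("pics/a3.png",np.hstack([a,b]))
E
```

```text
[ 0.5872716  -0.21056742  0.26221835] 9.5 [-0.09  0.19 -0.19 -0.28  0.1  -0.28]
```

View pics/a3.png

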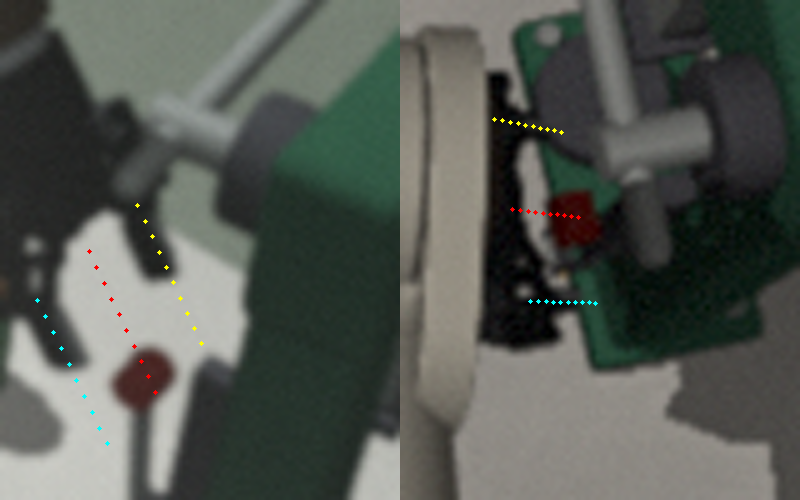

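```bash
python3 - <<'E'
from h import *
o=get_obs();Rm=R.from_euler('xyz',o['tcp_rot'],degrees=True).as_matrix();p=o['ee_pos'];print(p,o['time'])
s=viewer.camera("side");t=viewer.camera("top")
for a,b in(((165,275),(148,130)),((75,368),(180,302))):
    P,e=tri(s,(380+a[0]/5,150+a[1]/5),t,(370+b[0]/5,120+b[1]/5));print(P,e,Rm.T@(P-p))
def z8(c,x,y,w,h):
    im=zoom(c["color"],x,y,w,h,8);return np.clip(im.astype(float)*1.8,0,255).astype(np.uint8)
cv2.imwrite("pics/a4.png",np.hstack([z8(s,378,170,48,64),z8(t,380,130,48,64)]))
E
```

```text
[ 0.58727496 -0.21070894  0.2616727 ] 9.6
[ 0.62339188 -0.18287287  0.30974296] 0.007495875165070275 [ 0.04171282  0.00922126 -0.0506462 ]
[ 0.5293835  -0.19774775  0.30638146] 0.003864267068620448 [-0.05352414  0.00946824 -0.05063404]
```

View pics/a4.png

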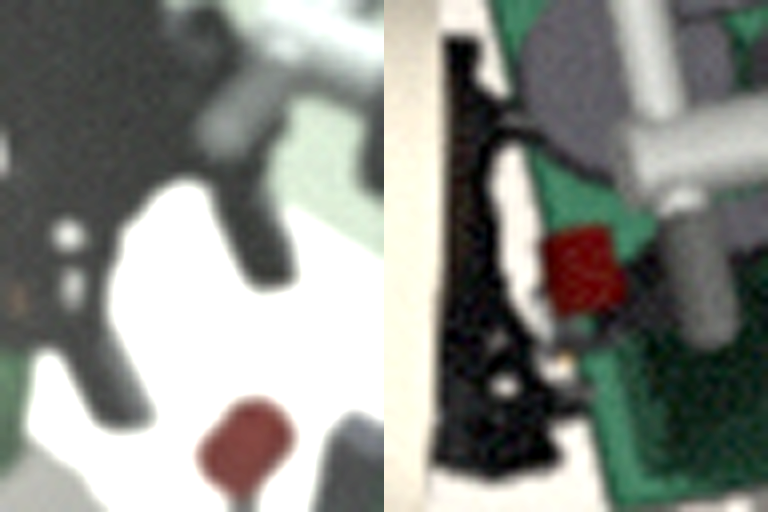

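```bash
python3 - <<'E'
from h import *
t=viewer.camera("top");s=viewer.camera("side")
im=cv2.imread("pics/top0.png");b=zoom(im,90,300,100,80,6)
y=np.radians(77.12);x=np.array([np.cos(y),np.sin(y),0]);p=np.array([.1225,.536,.197])
for d in np.arange(0,.1,.01):
  for sg,col in((.05,(0,255,255)),(-.05,(255,255,0)),(0,(0,0,255))):
    v=(proj(t,p+[0,0,d]+sg*x)[0]-[90,300])*6;cv2.circle(b,tuple(int(k) for k in v),2,col,-1)
cv2.imwrite("pics/a5.png",np.clip(b*1.8,0,255).astype(np.uint8))
o=get_obs();print(o['ee_pos'],o['q'].round(2),o['tcp_rot'],o['time'],o['joint_efforts'].round(1),o['wrist_force'])
E
```

```text
[ 0.58694308 -0.21127881  0.26047875] [ -3.09   1.49   6.56  84.76 -34.24  75.55] [144.47331988  -2.0149454    8.82436515] 9.8 [  0.1 -50.2  48.5  -1.9  -1.8   0. ] [ 0.5785304  -0.54161307  0.45690433]
```

View pics/a5.png

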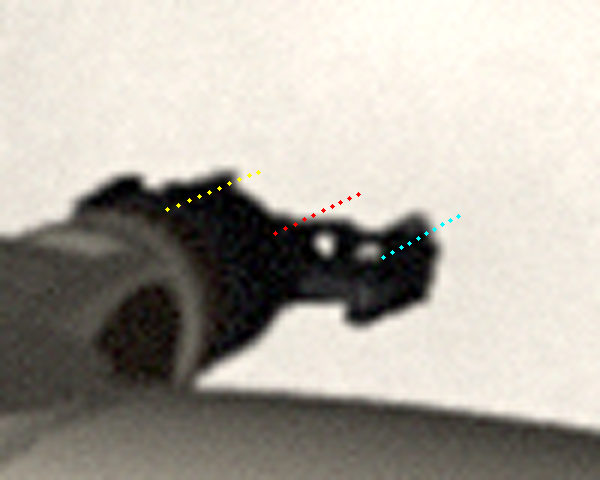

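In both poses the seen fingertips lie well behind the reported TCP. I'll part-close them, still clear of the knob, and look where they go.

```bash
python3 -m handwheel '[[0.5,0,0,0,0],[0.5,0,0,0,0],[0.5,0,0,0,0],[0.5,0,0,0,0],[0.5,0,0,0,0]]' 25; python3 - <<'E'
from h import *
o=get_obs();Rm=R.from_euler('xyz',o['tcp_rot'],degrees=True).as_matrix();p=o['ee_pos'];print(p,o['time'],o['opening'])
s=viewer.camera("side");t=viewer.camera("top")
a=zoom(s["color"],378,170,48,64,8);b=zoom(t["color"],380,130,48,64,8)
for d in np.arange(0,.1,.01):
    P=p-d*Rm[:,2]
    u=(proj(s,P)[0]-[378,170])*8+4;v=(proj(t,P)[0]-[380,130])*8+4
    cv2.circle(a,tuple(int(k) for k in u),2,(0,255,255),-1);cv2.circle(b,tuple(int(k) for k in v),2,(0,255,255),-1)
cv2.imwrite("pics/a6.png",np.clip(np.hstack([a,b])*1.6,0,255).astype(np.uint8))
E
```

```text
time: 10.3
ee_pos: [0.5869, -0.2113, 0.2605]
tcp_rot: [144.5, -2.0, 8.8]
wrist_force: [-0.5, 0.1, 0.5]
opening: 0.0424
[ 0.58691162 -0.21131037  0.26045602] 10.3 0.04238906049572827
```

View pics/a6.png

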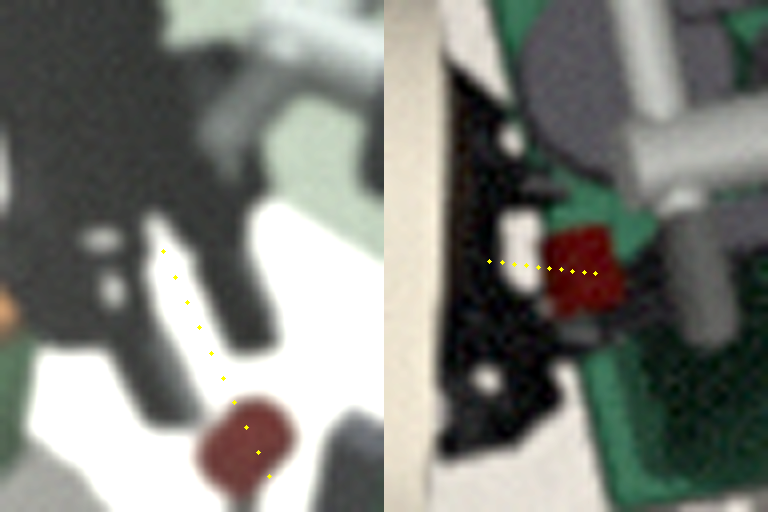

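```bash
python3 - <<'E'
from h import *
o=get_obs();Rm=R.from_euler('xyz',o['tcp_rot'],degrees=True).as_matrix();p=o['ee_pos']
s=viewer.camera("side");t=viewer.camera("top")
def u(c,a,b):return (c[0]+(a+.5)/8-.5,c[1]+(b+.5)/8-.5)
for a,b in(((257,348),(172,190)),((180,425),(208,330)),((218,387),(190,260))):
    P,e=tri(s,u((378,170),*a),t,u((380,130),*b));print(P,e,Rm.T@(P-p))
K=np.array([.584,-.2035,.271]);print("knob in tool",Rm.T@(K-p),Rm[:,2])
E
```

```text
[ 0.60619756 -0.18891156  0.2941492 ] 0.008396266913550264 [ 0.02366076  0.00347993 -0.03788766]
[ 0.55580828 -0.1982889   0.29506841] 0.00985300073779365 [-0.02750651  0.00631331 -0.03920692]
[ 0.58085586 -0.19356038  0.29423535] 0.00950753464309615 [-0.00207513  0.0046322  -0.0382835 ]
knob in tool [-0.00131035 -0.00050634 -0.01335212] [ 0.11737984 -0.56978631 -0.81336679]
```

The tips triangulate about 35–38 mm behind the reported TCP along the tool axis, at a 42 mm opening, with no sideways offset. I'll go by the images, reopen a little and advance 39 mm along the tool axis.

```bash
python3 -m handwheel '[[0.25,0,0,0,0],[0.25,0.001,-0.007,-0.01,0],[0.25,0.003,-0.014,-0.02,0],[0.25,0.004,-0.022,-0.032,0],[0.25,0.004,-0.022,-0.032,0]]' 25; python3 - <<'E'
from h import *
o=get_obs();Rm=R.from_euler('xyz',o['tcp_rot'],degrees=True).as_matrix();p=o['ee_pos'];print(p,o['time'],o['opening'])
s=viewer.camera("side");t=viewer.camera("top")
a=zoom(s["color"],378,170,48,64,8);b=zoom(t["color"],380,130,48,64,8)
cv2.imwrite("pics/a7.png",np.clip(np.hstack([a,b])*1.6,0,255).astype(np.uint8))
E
```

```text
time: 11.0
ee_pos: [0.5899, -0.2343, 0.2255]
tcp_rot: [144.5, -1.8, 8.8]
wrist_force: [0.3, 0.0, 0.0]
opening: 0.0643
[ 0.58993965 -0.23432311  0.22553768] 11.0 0.06425618366170682
```

View pics/a7.png

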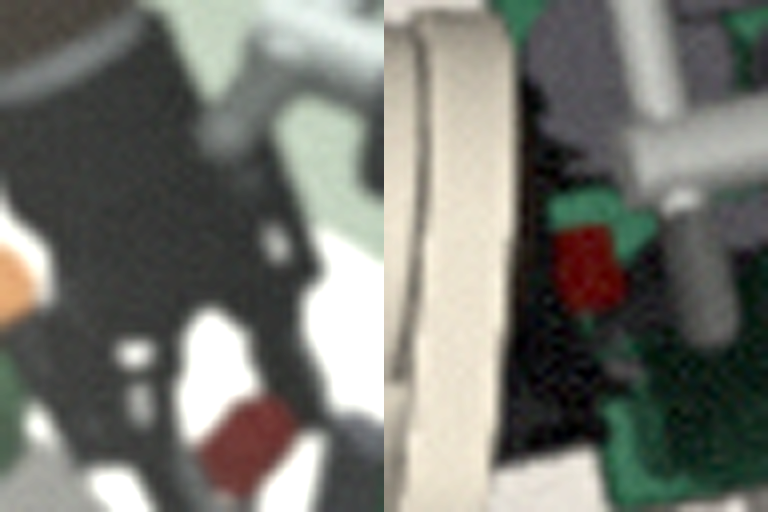

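The knob at side crop (248,445) now sits between the finger ends, so I'll pinch it.

```bash
python3 -m handwheel '[[0.9,0,0,0,0],[0.9,0,0,0,0],[0.9,0,0,0,0],[0.9,0,0,0,0],[0.9,0,0,0,0]]' 25; python3 - <<'E'
from h import *
o=get_obs();Rm=R.from_euler('xyz',o['tcp_rot'],degrees=True).as_matrix();p=o['ee_pos'];print(p,o['time'],o['opening'],o['wrist_force'],o['tcp_rot'])
E
```

```text
time: 11.6
ee_pos: [0.5927, -0.2328, 0.2289]
tcp_rot: [144.5, -2.2, 8.9]
wrist_force: [12.0, 2.3, 0.3]
opening: 0.0283
[ 0.59265613 -0.23277817  0.22885582] 11.6 0.028255727814119093 [12.00429222  2.33860987  0.27555868] [144.4885407   -2.20058307   8.89354063]
```

Pinched at 28.3 mm. Now I'll swing the knob out and down along its arc.

```bash
python3 -m handwheel '[[0.9,-0.002,0.01,-0.002,0],[0.9,-0.003,0.021,-0.005,0],[0.9,-0.005,0.03,-0.009,0],[0.9,-0.006,0.039,-0.014,0],[0.9,-0.006,0.039,-0.014,0]]'; python3 -c "
from workcell import get_obs
o=get_obs();print(o['q'].round(1),o['tcp_rot'].round(1),o['ee_pos'].round(4),o['time'])"
```

```text
time: 12.1
ee_pos: [0.5856, -0.1926, 0.2146]
tcp_rot: [144.5, -2.1, 9.0]
wrist_force: [-7.9, 1.0, 4.3]
opening: 0.0278
[ -1.2   0.8   0.8  80.9 -34.5  77.7] [144.5  -2.1   9. ] [ 0.5856 -0.1926  0.2146] 12.1
```

```bash
python3 -m handwheel '[[0.9,0,0.008,-0.006,0],[0.9,-0.001,0.0145,-0.012,0],[0.9,-0.002,0.022,-0.019,0],[0.9,-0.003,0.0275,-0.027,0],[0.9,-0.003,0.0275,-0.027,0]]'; python3 -m handwheel '[[0.9,-0.001,0.005,-0.008,0],[0.9,-0.001,0.01,-0.017,0],[0.9,-0.002,0.014,-0.026,0],[0.9,-0.002,0.016,-0.036,0],[0.9,-0.002,0.016,-0.036,0]]';python3 -c "
from workcell import get_obs
o=get_obs();print(o['q'].round(1),o['tcp_rot'].round(1),o['ee_pos'].round(4),o['time'])"
```

```text
time: 12.6
ee_pos: [0.5802, -0.1639, 0.1863]
tcp_rot: [144.6, -1.8, 9.0]
wrist_force: [-15.9, 2.3, 3.0]
opening: 0.028
time: 13.1
ee_pos: [0.5768, -0.1465, 0.148]
tcp_rot: [144.7, -1.5, 9.1]
wrist_force: [-8.0, 2.8, 0.2]
opening: 0.0283
[  3.6   1.2  -5.9  77.5 -35.   83.3] [144.7  -1.5   9.1] [ 0.5768 -0.1465  0.148 ] 13.1
```

```bash
python3 -m handwheel '[[0.9,0.001,0.001,-0.005,0],[0.9,0.001,0.001,-0.01,0],[0.9,0.001,0.001,-0.013,0],[0.9,0.001,0.001,-0.015,0],[0.9,0.001,0.001,-0.015,0]]'; python3 - <<'E'
from h import *
o=get_obs();print(o['tcp_rot'].round(1),o['ee_pos'].round(4),o['time'],o['wrist_force'])
s=viewer.camera("side");t=viewer.camera("top")
cv2.imwrite("pics/b1.png",np.hstack([zoom(s["color"],360,190,80,100,5),zoom(t["color"],360,120,80,100,5)]))
E
```

```text
time: 13.6
ee_pos: [0.5762, -0.1442, 0.1313]
tcp_rot: [144.8, -1.3, 9.2]
wrist_force: [-10.0, 5.0, 1.5]
opening: 0.0279
[144.8  -1.3   9.2] [ 0.5762 -0.1442  0.1313] 13.6 [-10.04245733   4.97340779   1.45016821]
```

View pics/b1.png

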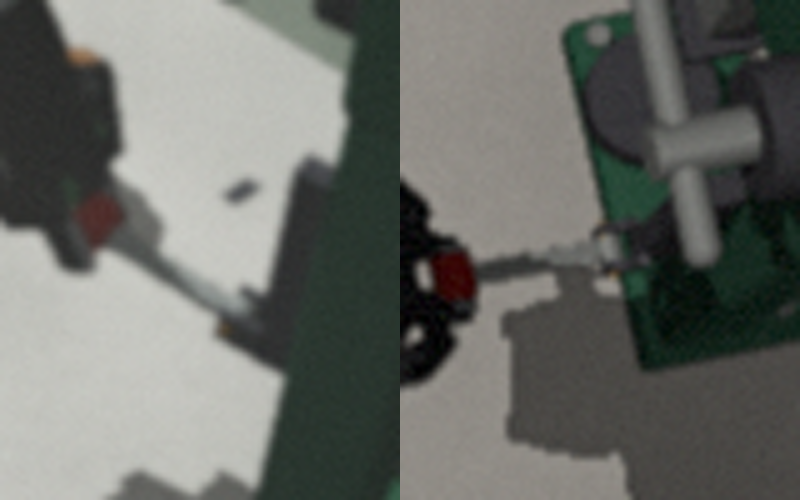

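```bash
python3 - <<'E'
from h import *
s=viewer.camera("side");t=viewer.camera("top")
def red(c,v):
    h=cv2.cvtColor(c["color"],cv2.COLOR_BGR2HSV); return cv2.inRange(h,(0,80,v),(10,255,255))|cv2.inRange(h,(165,80,v),(180,255,255))
a=blobs(s["color"],red(s,20),(368,220,24,28));b=blobs(t["color"],red(t,20),(362,165,16,20));print(a,b)
K,e=tri(s,a[0][0],t,b[0][0]);print(K,e)
yaw=np.radians(-81);X=np.array([np.cos(yaw),np.sin(yaw)]);H=np.array([.586,-.215])
print("out",-(K[:2]-H)@X,"up",K[2]-.17)
E
```

```text
[((np.float64(379.2), np.float64(232.8)), [376, 229, 8, 10, 51])] [((np.float64(370.2), np.float64(174.7)), [366, 170, 9, 11, 80])]
[ 0.57079485 -0.11780684  0.18734044] 0.0009659700054737284
out 0.09837516453667233 up 0.017340441749404495
```

The knob is now 98 mm out and about 15 mm above the hinge, almost at the stop. I'll press on until the force rises.

```bash
python3 -m handwheel '[[0.9,0.002,0,-0.004,0],[0.9,0.002,0,-0.008,0],[0.9,0.002,0,-0.008,0]]'; python3 - <<'E'
from h import *
s=viewer.camera("side");t=viewer.camera("top")
def red(c,v):
    h=cv2.cvtColor(c["color"],cv2.COLOR_BGR2HSV); return cv2.inRange(h,(0,80,v),(10,255,255))|cv2.inRange(h,(165,80,v),(180,255,255))
a=blobs(s["color"],red(s,20),(368,220,24,28));b=blobs(t["color"],red(t,20),(362,165,16,20))
K,e=tri(s,a[0][0],t,b[0][0]);print(K,e,a,b)
E
```

```text
time: 14.1
ee_pos: [0.5765, -0.1445, 0.1261]
tcp_rot: [144.6, -1.2, 9.2]
wrist_force: [-24.3, 3.1, 24.0]
opening: 0.0281
[ 0.5704155  -0.11786469  0.18510823] 0.0006665582972643916 [((np.float64(379.1), np.float64(233.4)), [375, 229, 9, 10, 53])] [((np.float64(370.1), np.float64(175.0)), [366, 170, 9, 11, 75])]
```

The force rose to 24 N in z, so the hook is at its stop, with the knob at (0.570,-0.118,0.181). I'll release it and back out along the tool axis.

```bash
python3 -m handwheel '[[0.4,-0.002,0,0.002,0],[0.4,-0.002,0,0.002,0],[0.4,-0.002,0,0.002,0],[0.4,-0.002,0,0.002,0]]'; python3 -m handwheel '[[0.3,-0.003,0.014,0.02,0],[0.3,-0.006,0.03,0.043,0],[0.3,-0.01,0.057,0.081,0],[0.3,-0.014,0.08,0.114,0],[0.3,-0.014,0.08,0.114,0]]'; python3 - <<'E'
from h import *
o=get_obs();print(o['tcp_rot'].round(1),o['ee_pos'].round(4),o['time'],o['q'].round(1))
s=viewer.camera("side");t=viewer.camera("top")
cv2.imwrite("pics/c1.png",np.hstack([zoom(s["color"],280,170,160,160,2.5),zoom(t["color"],280,110,160,160,2.5)]))
E
```

```text
time: 14.6
ee_pos: [0.5746, -0.1442, 0.1274]
tcp_rot: [144.7, -1.2, 9.2]
wrist_force: [0.1, 0.4, -0.6]
opening: 0.0514
time: 15.1
ee_pos: [0.562, -0.0618, 0.2456]
tcp_rot: [144.7, -1.6, 9.3]
wrist_force: [0.6, 0.2, -0.5]
opening: 0.0598
[144.7  -1.6   9.3] [ 0.562  -0.0618  0.2456] 15.1 [ 12.7   3.5   7.3  94.7 -35.3  94.2]
```

View pics/c1.png

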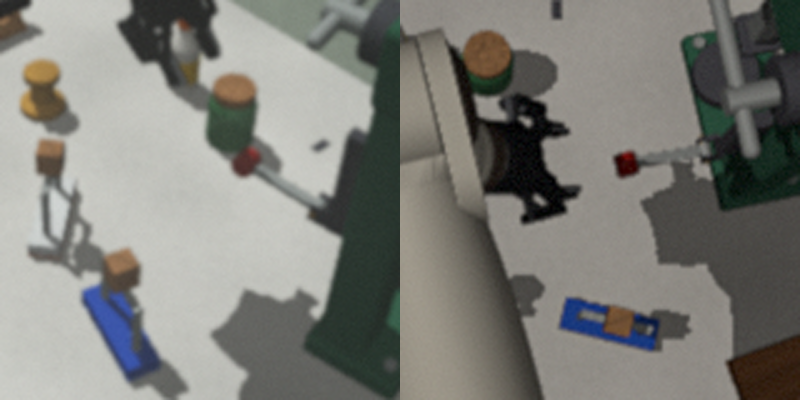

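The hook is out (side crop arm from (245,160) to (330,205)) and stays there. Now to the block: turn +31° and go to a pre-grasp 100 mm back from the grip, with the jaws open.

```bash
python3 -m handwheel '[[0,-0.03,0.035,0.01,6],[0,-0.06,0.07,0.01,13],[0,-0.09,0.11,0,20],[0,-0.12,0.14,-0.01,26],[0,-0.147,0.172,-0.02,31]]'; python3 - <<'E'
from h import *
o=get_obs();print(o['tcp_rot'].round(1),o['ee_pos'].round(4),o['time'],o['q'].round(1))
Rm=R.from_euler('xyz',o['tcp_rot'],degrees=True).as_matrix();print(Rm[:,2],np.array([.435,.088,.12])+.049*Rm[:,2]-o['ee_pos'])
E
```

```text
time: 15.7
ee_pos: [0.4126, 0.1086, 0.2195]
tcp_rot: [144.7, -1.2, 40.4]
wrist_force: [1.5, 0.7, 1.0]
opening: 0.0853
[144.7  -1.2  40.4] [0.4126 0.1086 0.2195] 15.7 [ 40.3 -19.5 -15.9  92.2 -35.3  89.8]
[ 0.38786136 -0.42831703 -0.81615445] [ 0.0414499  -0.04156044 -0.13950862]
```

```bash
python3 -m handwheel '[[0,0.001,0,-0.03,0],[0,0.003,0.001,-0.058,0],[0,0.013,-0.011,-0.08,0],[0,0.018,-0.016,-0.09,0],[0,0.018,-0.016,-0.09,0]]'; python3 - <<'E'
from h import *
o=get_obs();print(o['tcp_rot'].round(1),o['ee_pos'].round(4),o['time'],o['q'].round(1))
Rm=R.from_euler('xyz',o['tcp_rot'],degrees=True).as_matrix();G=np.array([.435,.088,.12]);print(Rm[:,2],G+.049*Rm[:,2]-o['ee_pos'])
s=viewer.camera("side");t=viewer.camera("top")
a=zoom(s["color"],260,170,80,100,5);b=zoom(t["color"],260,160,80,100,5)
for d in np.arange(0.035,.1,.01):
  for sg in (.05,-.05,0):
    P=o['ee_pos']-d*Rm[:,2]+sg*Rm[:,0]
    u=(proj(s,P)[0]-[260,170])*5;v=(proj(t,P)[0]-[260,160])*5
    cv2.circle(a,tuple(int(k) for k in u),2,(0,255,255),-1);cv2.circle(b,tuple(int(k) for k in v),2,(0,255,255),-1)
cv2.imwrite("pics/c2.png",np.hstack([a,b]))
E
```

```text
time: 16.2
ee_pos: [0.4296, 0.0908, 0.1265]
tcp_rot: [144.7, -1.0, 40.3]
wrist_force: [-0.1, 0.3, 0.9]
opening: 0.0854
[144.7  -1.   40.3] [0.4296 0.0908 0.1265] 16.2 [ 36.6 -20.3 -26.9  79.9 -35.1  85.4]
[ 0.38425998 -0.43093243 -0.81648118] [ 0.02418825 -0.02393809 -0.04654607]
```

View pics/c2.png

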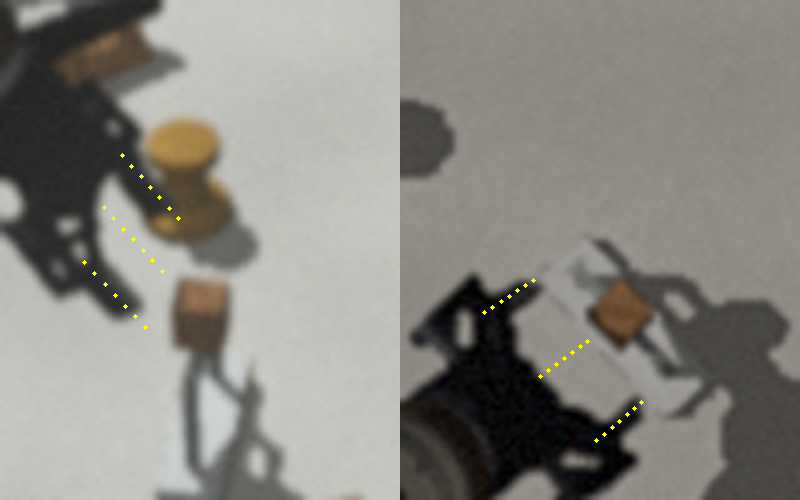

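The tool axis points straight at the cork at side crop (202,315), top crop (622,312). I'll advance the rest, with the jaws part-closed only at the end.

```bash
python3 -m handwheel '[[0.1,0.008,-0.008,-0.016,0],[0.1,0.016,-0.016,-0.031,0],[0.1,0.024,-0.024,-0.046,0],[0.1,0.024,-0.024,-0.046,0],[0.1,0.024,-0.024,-0.046,0]]'; python3 - <<'E'
from h import *
o=get_obs();print(o['tcp_rot'].round(1),o['ee_pos'].round(4),o['time'],o['wrist_force'])
Rm=R.from_euler('xyz',o['tcp_rot'],degrees=True).as_matrix();G=np.array([.435,.088,.12]);print(G+.049*Rm[:,2]-o['ee_pos'])
s=viewer.camera("side");t=viewer.camera("top")
a=zoom(s["color"],275,190,50,64,8);b=zoom(t["color"],280,190,50,64,8)
cv2.imwrite("pics/c3.png",np.hstack([a,b]))
E
```

```text
time: 16.8
ee_pos: [0.4541, 0.068, 0.0836]
tcp_rot: [144.7, -1.2, 40.3]
wrist_force: [0.2, 0.2, 0.1]
opening: 0.0767
[144.7  -1.2  40.3] [0.4541 0.068  0.0836] 16.8 [0.22796684 0.17727787 0.06707441]
[-0.0002079  -0.00104342 -0.0035937 ]
```

View pics/c3.png

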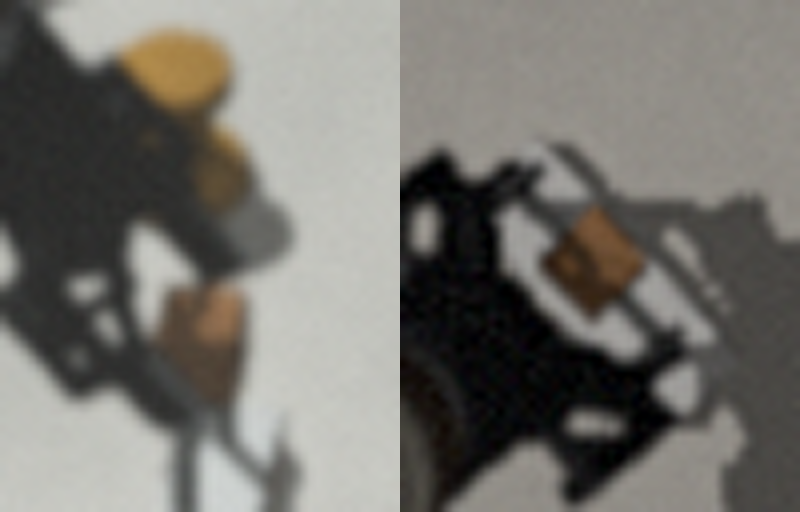

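The fingers straddle the cork (side crop (205,345), top crop (595,260)). I'll go 4 mm deeper and close.

```bash
python3 -m handwheel '[[0.3,0.0015,-0.002,-0.004,0],[0.5,0.0015,-0.002,-0.004,0],[0.9,0.0015,-0.002,-0.004,0],[0.9,0.0015,-0.002,-0.004,0],[0.9,0.0015,-0.002,-0.004,0]]' 60;  python3 -m handwheel '[[0.9,0,0,0,0],[0.9,0,0,0,0]]'; python3 - <<'E'
from h import *
o=get_obs();print(o['tcp_rot'].round(1),o['ee_pos'].round(4),o['time'],o['wrist_force'],o['torque'])
s=viewer.camera("side");t=viewer.camera("top")
a=zoom(s["color"],275,190,50,64,8);b=zoom(t["color"],280,190,50,64,8)
cv2.imwrite("pics/c4.png",np.hstack([a,b]))
E
```

```text
time: 17.4
ee_pos: [0.456, 0.0665, 0.0805]
tcp_rot: [144.7, -1.2, 40.4]
wrist_force: [-1.4, 1.6, 5.4]
opening: 0.0312
time: 17.6
ee_pos: [0.4559, 0.0665, 0.0805]
tcp_rot: [144.7, -1.2, 40.4]
wrist_force: [-2.6, -0.6, 3.1]
opening: 0.0314
[144.7  -1.2  40.4] [0.4559 0.0665 0.0805] 17.6 [-2.59408983 -0.63773782  3.13371055] [-0.168812    0.89028886 -0.25134801]
```

View pics/c4.png

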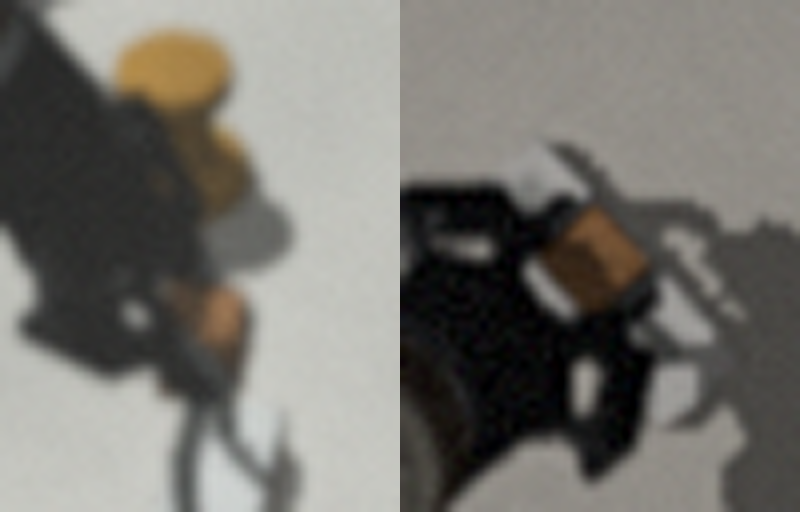

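Holding at 31.4 mm on the 32 mm cork. I'll lift straight up and check the hold.

```bash
python3 -m handwheel '[[0.9,0,0,0.01,0],[0.9,0,0,0.03,0],[0.9,0,0,0.06,0],[0.9,0,0,0.1,0],[0.9,0,0,0.14,0]]'; python3 -m handwheel '[[0.9,0.02,-0.02,0.03,-4],[0.9,0.04,-0.04,0.04,-10],[0.9,0.06,-0.06,0.04,-16],[0.9,0.08,-0.08,0.04,-22],[0.9,0.09,-0.1,0.04,-28]]'; python3 - <<'E'
from h import *
o=get_obs();print(o['tcp_rot'].round(1),o['ee_pos'].round(4),o['time'],o['wrist_force'],o['torque'])
s=viewer.camera("side");t=viewer.camera("top")
cv2.imwrite("pics/d1.png",np.hstack([zoom(s["color"],280,120,160,200,2.5),zoom(t["color"],280,70,160,200,2.5)]))
E
```

```text
time: 18.2
ee_pos: [0.4554, 0.0664, 0.2215]
tcp_rot: [144.8, -1.2, 40.4]
wrist_force: [1.1, 0.2, -3.9]
opening: 0.0315
time: 18.7
ee_pos: [0.5465, -0.0342, 0.2609]
tcp_rot: [144.8, -1.2, 12.1]
wrist_force: [-0.2, 0.4, -4.3]
opening: 0.0311
[144.8  -1.2  12.1] [ 0.5465 -0.0342  0.2609] 18.7 [-0.1632844   0.41666797 -4.31098683] [ 1.06010657  0.32697867 -0.00953969]
```

View pics/d1.png

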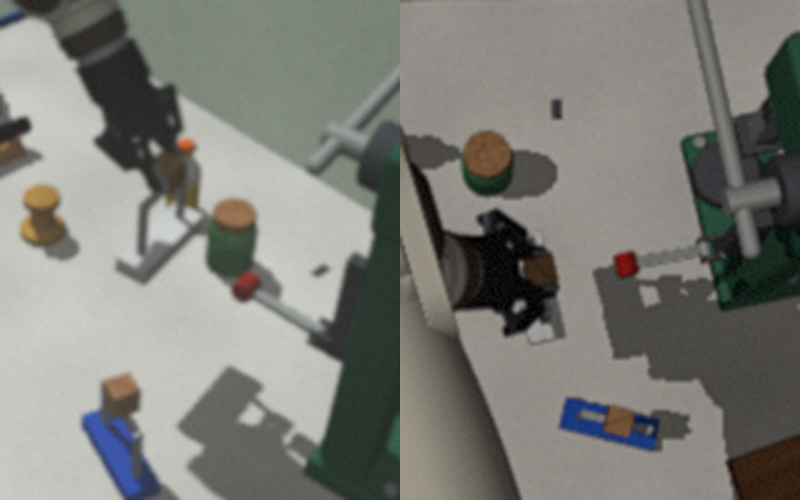

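Held level, about 4.3 N, with the stirrup facing the hook. I'll go to the pre-entry position at threading height.

```bash
python3 -m handwheel '[[0.9,0.008,-0.01,-0.02,-2],[0.9,0.0165,-0.02,-0.04,-3],[0.9,0.0165,-0.026,-0.055,-3],[0.9,0.0165,-0.026,-0.055,-3]]'; python3 - <<'E'
from h import *
o=get_obs();print(o['tcp_rot'].round(1),o['ee_pos'].round(4),o['time'],o['wrist_force'],o['torque'])
s=viewer.camera("side");t=viewer.camera("top")
cv2.imwrite("pics/d2.png",np.hstack([zoom(s["color"],330,160,80,100,5),zoom(t["color"],320,140,80,100,5)]))
def cork(c):
    h=cv2.cvtColor(c["color"],cv2.COLOR_BGR2HSV); return cv2.inRange(h,(3,60,25),(18,255,255))
print(blobs(s["color"],cork(s),(330,160,60,60)),blobs(t["color"],cork(t),(325,160,40,40)))
E
```

```text
time: 19.2
ee_pos: [0.562, -0.0614, 0.202]
tcp_rot: [144.8, -0.7, 9.1]
wrist_force: [0.3, 1.5, -4.5]
opening: 0.0312
[144.8  -0.7   9.1] [ 0.562  -0.0614  0.202 ] 19.2 [ 0.29995469  1.53726572 -4.54331692] [ 1.03793221  0.15358981 -0.05741834]
[((np.float64(357.5), np.float64(203.9)), [352, 197, 11, 15, 90]), ((np.float64(373.3), np.float64(205.6)), [365, 200, 17, 13, 177])] [((np.float64(343.1), np.float64(175.3)), [337, 170, 13, 12, 125])]
```

View pics/d2.png

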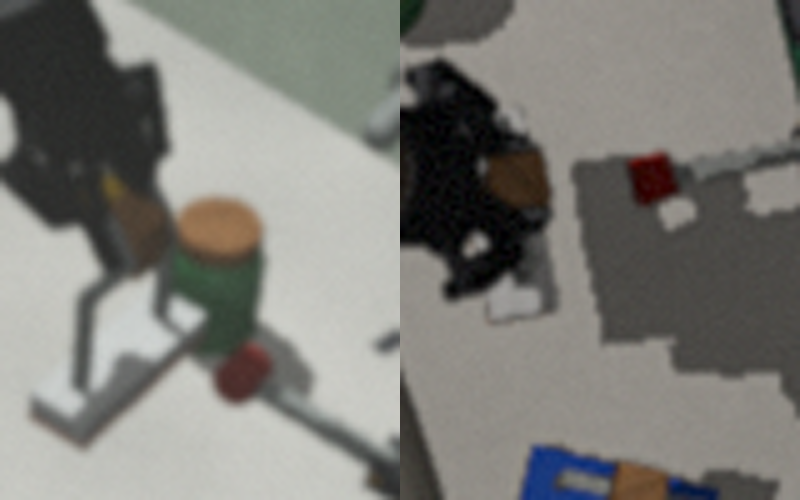

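```bash
python3 - <<'E'
from h import *
s=viewer.camera("side");t=viewer.camera("top")
print(tri(s,(358.5,206),t,(343.1,175.3)))
G=np.array([.5558,-.0324,.2415])
# overlay of predicted stirrup points and hook
yaw=np.radians(-81);X=np.array([np.cos(yaw),np.sin(yaw),0]);Y=np.array([-X[1],X[0],0]);Z=np.array([0,0,1.])
a=zoom(s["color"],330,160,80,100,5);b=zoom(t["color"],320,140,80,100,5)
pts=[G]+[G+Y*i*.038+Z*(j) for i in(-1,1) for j in(-.027,-.097)]+[G+Y*i*.065+X*k*.022+Z*(-.097) for i in(-1,1) for k in(-1,1)]
for P in pts:
    u=(proj(s,P)[0]-[330,160])*5+2;v=(proj(t,P)[0]-[320,140])*5+2
    cv2.circle(a,tuple(int(k) for k in u),3,(0,255,255),-1);cv2.circle(b,tuple(int(k) for k in v),3,(0,255,255),-1)
cv2.imwrite("pics/d3.png",np.hstack([a,b]))
E
```

```text
(array([ 0.56164391, -0.03302686,  0.24138671]), np.float64(0.001371398654531024))
```

View pics/d3.png

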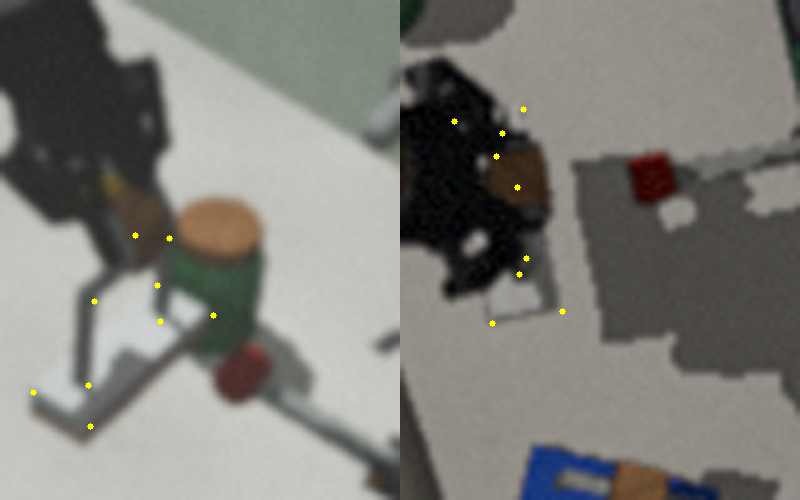

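My predicted stirrup and body points land on the picture, so the pose is trustworthy. Now I'll thread inward.

```bash
python3 -m handwheel '[[0.9,0.002,-0.015,0.001,0],[0.9,0.005,-0.033,0.001,0],[0.9,0.008,-0.05,0.001,0],[0.9,0.01,-0.065,0.001,0],[0.9,0.01,-0.065,0.001,0]]'; python3 - <<'E'
from h import *
o=get_obs();print(o['tcp_rot'].round(1),o['ee_pos'].round(4),o['time'],o['wrist_force'],o['torque'])
s=viewer.camera("side");t=viewer.camera("top")
cv2.imwrite("pics/d4.png",np.hstack([zoom(s["color"],345,170,80,100,5),zoom(t["color"],340,130,80,100,5)]))
E
```

```text
time: 19.9
ee_pos: [0.5734, -0.1265, 0.2082]
tcp_rot: [144.8, -1.2, 9.1]
wrist_force: [0.2, 1.3, -4.7]
opening: 0.0311
[144.8  -1.2   9.1] [ 0.5734 -0.1265  0.2082] 19.9 [ 0.19195328  1.28791737 -4.68854401] [1.20133454 0.2320593  0.01996545]
```

View pics/d4.png

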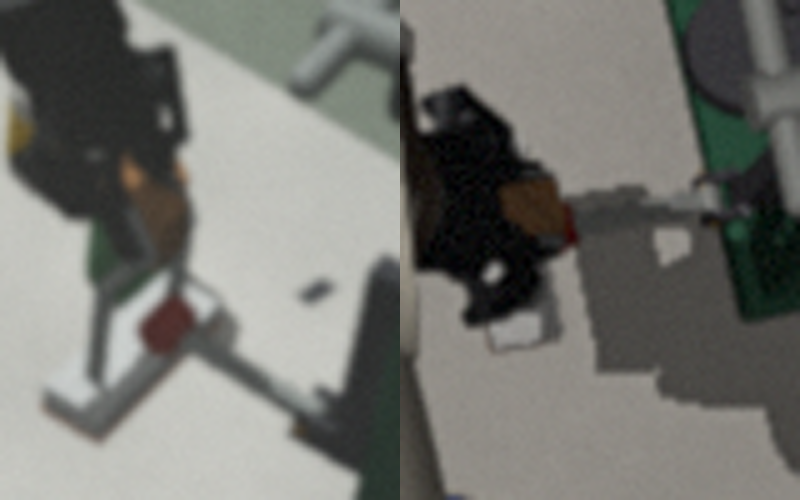

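The knob (side crop (168,325)) is entering the middle of the opening, with no contact. I'll continue 62 mm inward.

```bash
python3 -m handwheel '[[0.9,0.002,-0.015,-0.002,0],[0.9,0.005,-0.03,-0.004,0],[0.9,0.007,-0.046,-0.004,0],[0.9,0.0095,-0.061,-0.004,0],[0.9,0.0095,-0.061,-0.004,0]]'; python3 - <<'E'
from h import *
o=get_obs();print(o['tcp_rot'].round(1),o['ee_pos'].round(4),o['time'],o['wrist_force'],o['torque'])
s=viewer.camera("side");t=viewer.camera("top")
cv2.imwrite("pics/d5.png",np.hstack([zoom(s["color"],360,170,80,100,5),zoom(t["color"],350,130,80,100,5)]))
E
```

```text
time: 20.5
ee_pos: [0.5829, -0.1867, 0.2041]
tcp_rot: [144.8, -1.2, 9.1]
wrist_force: [0.8, 0.8, -3.5]
opening: 0.0311
[144.8  -1.2   9.1] [ 0.5829 -0.1867  0.2041] 20.5 [ 0.84543941  0.76840892 -3.49539126] [1.19298536 0.21544636 0.04143976]
```

View pics/d5.png

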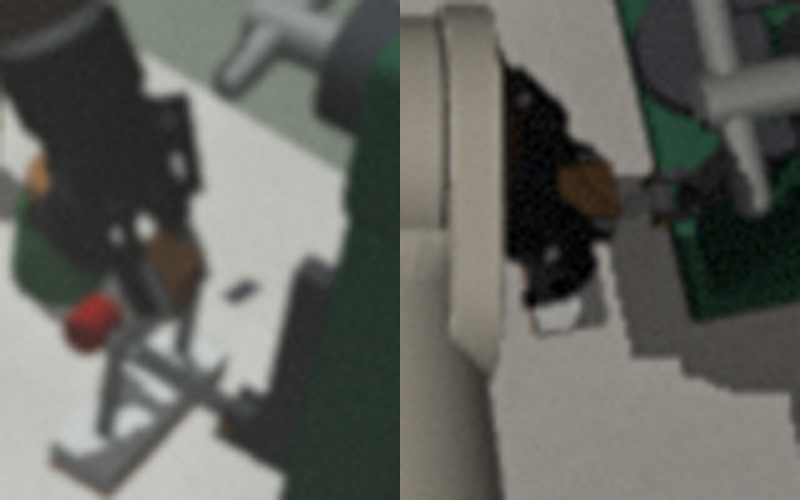

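The arm passes through the stirrup, with the knob on the outer side at side crop (92,322). I'll lower slowly onto the arm and watch the force.

```bash
python3 -m handwheel '[[0.9,0,0,-0.008,0],[0.9,0,0,-0.016,0],[0.9,0,0,-0.023,0],[0.9,0,0,-0.028,0],[0.9,0,0,-0.028,0]]'; python3 -m handwheel '[[0.9,0,0,-0.003,0],[0.9,0,0,-0.005,0],[0.9,0,0,-0.005,0]]'
```

```text
time: 21.1
ee_pos: [0.5824, -0.1854, 0.1746]
tcp_rot: [144.8, -1.1, 9.1]
wrist_force: [0.5, -0.9, -3.9]
opening: 0.0313
time: 21.4
ee_pos: [0.5823, -0.1854, 0.1693]
tcp_rot: [144.8, -1.0, 9.1]
wrist_force: [-1.0, -0.5, -5.0]
opening: 0.0312
```

```bash
python3 -m handwheel '[[0.9,0,0,-0.002,0],[0.9,0,0,-0.003,0],[0.9,0,0,-0.003,0]]'; python3 -m handwheel '[[0.9,0,0,-0.001,0],[0.9,0,0,-0.002,0],[0.9,0,0,-0.002,0]]'
```

```text
time: 21.7
ee_pos: [0.5826, -0.1856, 0.1678]
tcp_rot: [144.8, -1.1, 9.1]
wrist_force: [-1.9, 1.1, 4.2]
opening: 0.0312
time: 22.0
ee_pos: [0.5829, -0.1858, 0.1677]
tcp_rot: [144.7, -1.3, 9.1]
wrist_force: [-7.1, 3.1, 9.5]
opening: 0.0312
```

The bar is on the arm: the force went from -4.5 to +9.5 N. I'll relax a little and look before opening.

```bash
python3 -m handwheel '[[0.9,0,0,0,0],[0.9,0,0,0,0]]'; python3 - <<'E'
from h import *
o=get_obs();print(o['ee_pos'].round(4),o['time'],o['wrist_force'])
s=viewer.camera("side");t=viewer.camera("top")
cv2.imwrite("pics/e1.png",np.hstack([zoom(s["color"],365,190,64,75,6.2),zoom(t["color"],360,140,64,75,6.2)]))
E
```

```text
time: 22.2
ee_pos: [0.5831, -0.1859, 0.1679]
tcp_rot: [144.7, -1.3, 9.1]
wrist_force: [-1.7, 1.8, 3.9]
opening: 0.0315
[ 0.5831 -0.1859  0.1679] 22.2 [-1.74698651  1.83900902  3.9227982 ]
```

View pics/e1.png

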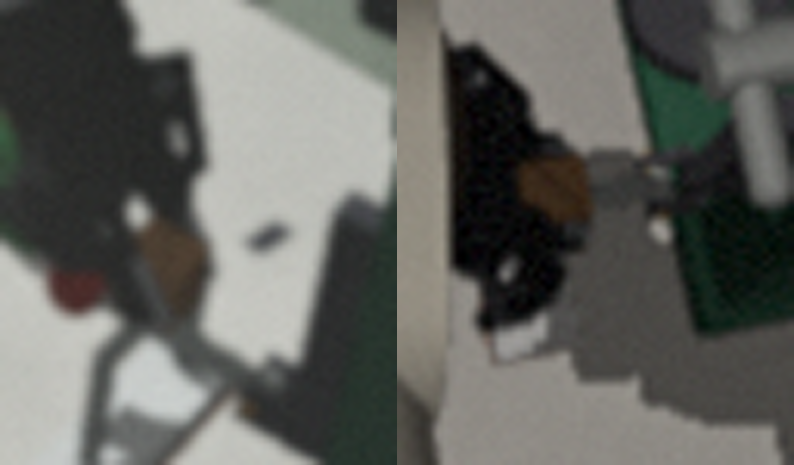

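The arm runs right under the bar between the knob and the hinge. I'll open in place, partly at first.

```bash
python3 -m handwheel '[[0.58,0,0,0,0],[0.55,0,0,0,0],[0.5,0,0,0,0],[0.4,0,0,0,0],[0.3,0,0,0,0]]' 20; python3 - <<'E'
from h import *
o=get_obs();print(o['ee_pos'].round(4),o['time'],o['wrist_force'],o['opening'])
s=viewer.camera("side");t=viewer.camera("top")
cv2.imwrite("pics/e2.png",np.hstack([zoom(s["color"],365,190,64,75,6.2),zoom(t["color"],360,140,64,75,6.2)]))
E
```

```text
time: 22.8
ee_pos: [0.5831, -0.1859, 0.1678]
tcp_rot: [144.7, -1.3, 9.1]
wrist_force: [-0.6, -0.1, -0.3]
opening: 0.0596
[ 0.5831 -0.1859  0.1678] 22.8 [-0.57687349 -0.11201748 -0.25142425] 0.0595697326358825
```

View pics/e2.png

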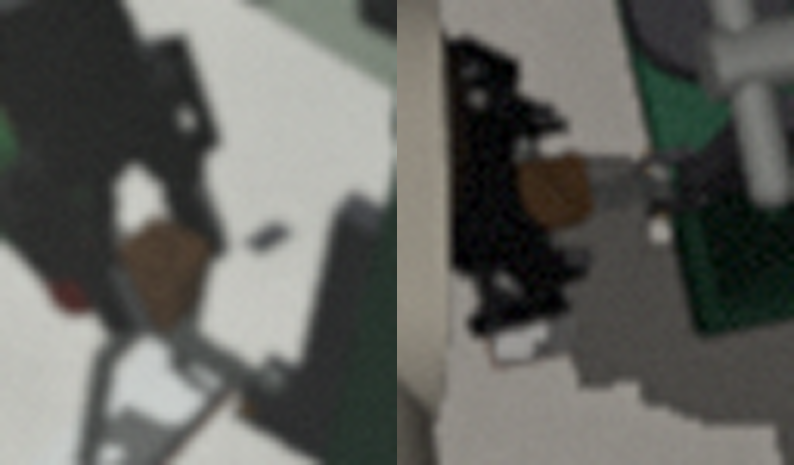

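The block hangs by itself and the fingers are clear. I'll back out slowly along the tool axis.

```bash
python3 -m handwheel '[[0.2,-0.001,0.006,0.008,0],[0.1,-0.002,0.012,0.017,0],[0,-0.004,0.02,0.029,0],[0,-0.006,0.034,0.048,0],[0,-0.009,0.05,0.071,0]]'; python3 -m handwheel '[[0,-0.005,0.025,0.035,0],[0,-0.01,0.05,0.06,0],[0,-0.02,0.08,0.08,0],[0,-0.03,0.11,0.09,0],[0,-0.03,0.11,0.09,0]]'; python3 - <<'E'
from h import *
o=get_obs();print(o['ee_pos'].round(4),o['time'],o['wrist_force'],o['opening'])
s=viewer.camera("side");t=viewer.camera("top")
cv2.imwrite("pics/f1.png",np.hstack([zoom(s["color"],345,180,80,100,5),zoom(t["color"],340,120,80,100,5)]))
cv2.imwrite("pics/f1s.png",s["color"])
E
```

```text
time: 23.4
ee_pos: [0.5737, -0.1352, 0.24]
tcp_rot: [144.7, -1.3, 9.1]
wrist_force: [-0.0, -0.7, 0.2]
opening: 0.0853
time: 23.9
ee_pos: [0.5435, -0.0219, 0.3324]
tcp_rot: [144.7, -1.4, 9.3]
wrist_force: [0.3, 0.5, 0.3]
opening: 0.0858
[ 0.5435 -0.0219  0.3324] 23.9 [0.28474497 0.45050323 0.27059547] 0.08576801717316085
```

View pics/f1.png

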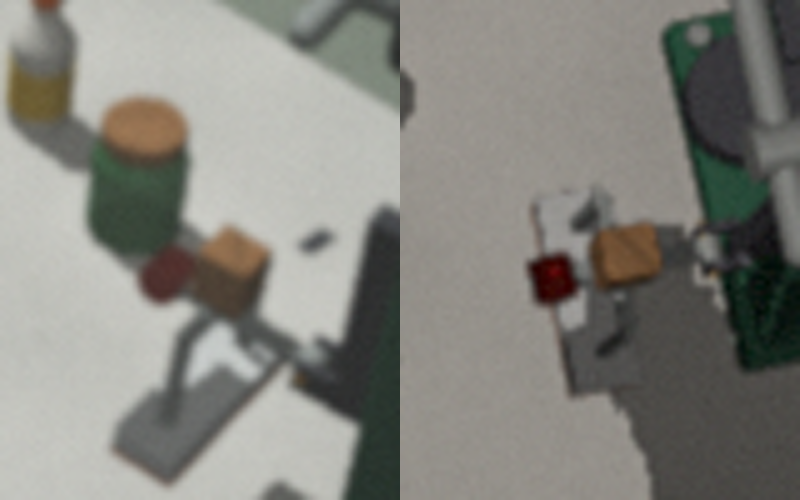

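View pics/f1s.png

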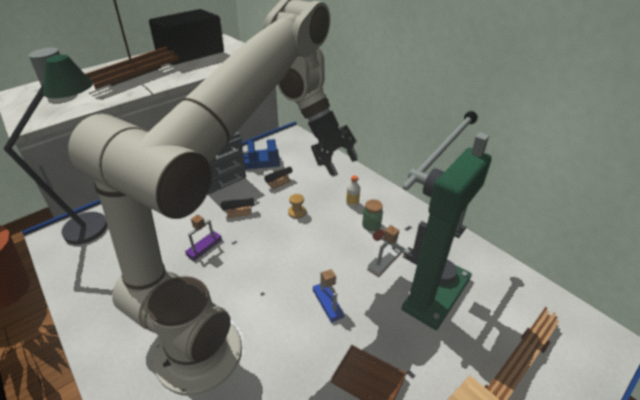

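The block hangs on the hook and looks swung outward at the bottom, so I'll let it settle and look twice.

```bash
python3 -m handwheel '[[0,0,0,0.01,0],[0,0,0,0.01,0],[0,0,0,0.01,0],[0,0,0,0.01,0],[0,0,0,0.01,0]]'; python3 -m handwheel '[[0,0,0,0,0],[0,0,0,0,0],[0,0,0,0,0],[0,0,0,0,0],[0,0,0,0,0]]'>/dev/null; python3 - <<'E'
from h import *
s=viewer.camera("side");t=viewer.camera("top")
cv2.imwrite("pics/f2.png",np.hstack([zoom(s["color"],345,200,80,60,5),zoom(t["color"],340,140,80,60,5)]))
E
python3 -m handwheel '[[0,0,0,0,0],[0,0,0,0,0],[0,0,0,0,0]]'>/dev/null; python3 - <<'E'
from h import *
s=viewer.camera("side");t=viewer.camera("top")
b=np.hstack([zoom(s["color"],345,200,80,60,5),zoom(t["color"],340,140,80,60,5)])
cv2.imwrite("pics/f3.png",np.vstack([cv2.imread("pics/f2.png"),b]))
E
```

```text
time: 24.5
ee_pos: [0.5438, -0.0245, 0.3404]
tcp_rot: [144.7, -1.3, 9.2]
wrist_force: [-0.6, -0.7, -0.6]
opening: 0.0851
```

View pics/f3.png

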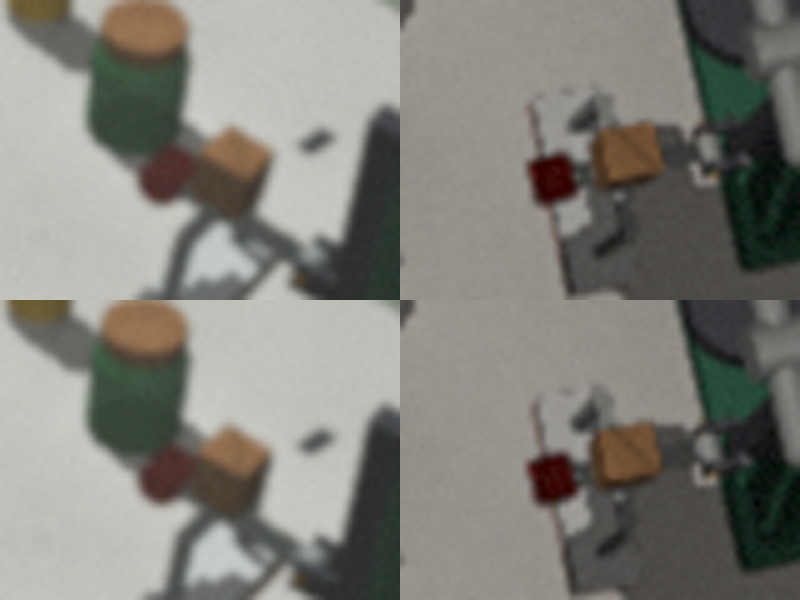

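It is steady, with both looks identical. One last check that the other things haven't moved, then I'll hand it in.

```bash
python3 - <<'E'
from h import *
t=viewer.camera("top")["color"];a=cv2.imread("pics/top0.png")
def m(im,lo,hi,box):
    r=blobs(im,cv2.inRange(cv2.cvtColor(im,cv2.COLOR_BGR2HSV),lo,hi),box,30); return max(r,key=lambda k:k[1][4])[0] if r else None
for n,lo,hi,box in(("capstan",(8,120,60),(25,255,255),(230,170,40,35)),("jar",(3,70,40),(20,255,255),(298,115,35,30)),("blue",(105,120,40),(130,255,255),(335,220,60,35)),("purple",(130,80,30),(165,255,255),(210,268,45,55)),("tray",(3,70,30),(20,255,255),(400,230,80,60)),("cannon",(0,0,0),(180,255,45),(170,145,35,50)),("glue",(5,150,100),(20,255,255),(260,110,30,30))):
    print(n,m(a,lo,hi,box),m(t,lo,hi,box))
from workcell import job_done
print(get_obs()["time"],get_obs()["wrist_force"]); job_done()
E
```

```text
capstan (np.float64(247.1), np.float64(186.7)) None
jar (np.float64(314.5), np.float64(131.4)) (np.float64(314.5), np.float64(131.4))
blue (np.float64(361.4), np.float64(239.5)) (np.float64(361.2), np.float64(239.5))
purple (np.float64(230.6), np.float64(294.6)) (np.float64(230.6), np.float64(294.3))
tray (np.float64(439.0), np.float64(261.7)) (np.float64(439.1), np.float64(261.5))
cannon (np.float64(188.1), np.float64(170.6)) (np.float64(188.1), np.float64(170.7))
glue (np.float64(272.1), np.float64(119.4)) None
25.55 [-0.14851937 -0.52002478 -0.32521539]
the job is handed in; nothing more can be done
```

The hook is folded fully out and the aluminium block hangs on it by its stirrup. I handed the job in at 25.6 s of the 64 s allowed; no verdict is reported.

- **Tilt:** The moves only turn about z. I got the 35° tool tilt by asking for heights beyond the arm's reach, where the arm lets the tool lean.
- **Hook:** I swung it out by its knob until the force rose to 24 N at the stop.
- **Hanging:** I lifted the block by its cork grip, threaded the stirrup over the knob and lowered it until the arm carried the weight. Then I let go and backed out.

**Last checks:**
- Two pictures 0.3 s apart show the block still, with the hook's arm through the stirrup between the knob and the hinge. It leans slightly outward at the bottom, which I took to be the flat bar resting on the 6° arm.
- The robot was well clear, with about zero wrist force.
- The jar, blue block, purple block, tray and one cannon are within 0.3 px of where they started. I didn't measure the other cannon.
- The same test gave no reading for the capstan and the glue bottle in the last top view, probably because the arm covered them. The last full side picture, taken before the hand-in, shows both standing in place.

**Disagreement:** The fingertips in the pictures lay about 35 mm behind the reported TCP, so I placed both grasps by the pictures.

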